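# Hang the power modules on the rail and stack the emptied totes

### The job

Clear the bench: hang every power module on the conveyor rail, lifted over the front lip and lowered until its tongue stands fully down in the channel behind it. Then build all four emptied totes into one straight stack on the tote on the dolly, each turned the opposite way to the one below so that it stands fully seated on the saddles instead of nesting. Leave the multimeter and the mug where they are.

Things in the scene. Friction and masses are not known exactly. Their poses are not given: they have to be found in the camera images.
- tote_a: Loose grey stack-nest tote, 0.16 kg, upright on the desk, maybe with a module in it. Origin: centre of underside; x to its pull-tab end, y across, z up. Collar 142 x 64 mm, walls 4 mm, sides vertical from z 24 to 60 mm: grip it across the 64 mm. Below, a well 98 x 48 mm (inside 92 x 42, floor 4 mm thick). Feet and saddles: see tote_b; how they stack: see tote_c.
- tote_b: Tote like tote_a, same frame. Tab end (+x): one middle foot below (x 49 to 63, |y| under 9 mm) and, inside the collar, two corner saddles (x 52 to 67, |y| 13 to 28, tops at z 54 mm). Other end (-x): two corner feet (x -63 to -49, |y| 13 to 24) and one middle saddle (x -67 to -52, |y| under 9, top at z 54).
- tote_c: Tote like tote_a, same frame. On another tote with tabs the same way the feet miss the saddles and it nests, only 28 mm above the lower one's underside; turned half a turn the feet stand on the saddles and it stacks, 54 mm above. The feet fit in the collar below with 4 mm play all round; the collar rises 6 mm past the saddle tops.
- tote_d: Tote like tote_a, same frame; empty or with a module in it at the start.
- base_tote: Bottom tote of the stack, empty, fixed on a low black dolly 170 x 90 mm. Same shape, sizes and frame as tote_a (origin: centre of the tote's underside, 20 mm above the desk; x to its pull tab).
- base_tote_tab (a point): Top of the base tote's pull tab, at 77, 0, 60 mm in its frame.
- module_a: Aluminium power module with steel hook, 0.35 kg, upright in a tote, or absent. Origin: centre of underside. Block 70 (x) x 36 x 36 mm high; stem at x -31 to -26, 20 mm wide, up to an arm (z 92 to 98, x -31 to 7); a tongue hangs from the arm at x -3 to 3, 24 mm wide, tip at z 74: the hook's mouth opens to +x. On top a black grip tab 14 (x) x 24 (y) mm, z 98 to 140: take it from above.
- module_b: Another module exactly like module_a, in a tote at the start, or absent. It hangs level from its tongue; its centre of mass is near x = y = 0.
- module_c: Another module exactly like module_a, in a tote at the start, or absent.
- module_d: Another module exactly like module_a, in a tote at the start, or absent.
- hang_rail: Fixed channel rail 300 mm long between posts 12 mm thick. Origin: middle of the channel floor, 130 mm above the desk; y along, z up, x from the front (lip) to the back. Floor 5 mm thick, 26 mm wide, open below; lip at x -13 to -9, 14 mm high; back wall x 9 to 13, 20 mm. A module comes from the front, its x along the rail's, block under the floor, tongue over the lip, then down to the floor.
- tote_a_tab (a point): Top of tote_a's pull tab (36 mm wide, 12 mm beyond the collar), at 77, 0, 60 mm in the tote's frame: shows which way it faces.
- tote_b_tab (a point): Top of tote_b's pull tab (36 mm wide, 12 mm beyond the collar), at 77, 0, 60 mm in the tote's frame: shows which way it faces.
- tote_c_tab (a point): Top of tote_c's pull tab (36 mm wide, 12 mm beyond the collar), at 77, 0, 60 mm in the tote's frame: shows which way it faces.
- tote_d_tab (a point): Top of tote_d's pull tab (36 mm wide, 12 mm beyond the collar), at 77, 0, 60 mm in the tote's frame: shows which way it faces.
- module_a_tip (a point): Middle of the tip of module_a's tongue, at 0, 0, 74 mm in the module's frame.
- module_b_tip (a point): Middle of the tip of module_b's tongue, at 0, 0, 74 mm in the module's frame.
- module_c_tip (a point): Middle of the tip of module_c's tongue, at 0, 0, 74 mm in the module's frame.
- module_d_tip (a point): Middle of the tip of module_d's tongue, at 0, 0, 74 mm in the module's frame.
- multimeter: Bystander: yellow hand multimeter 150 x 76 x 34 mm lying loose on the desk; origin at the centre of its underside.
- mug: Bystander: white mug, 80 mm across and 90 mm high, standing loose; origin at the centre of its underside.

How it is judged:
On the way, in this order (a step that is already met when the one before it is completed fails the run):
1. every module hangs in the rail's channel (x of module_a_tip in the frame of hang_rail between -0.01 and 0.01 m and y of module_a_tip in the frame of hang_rail between -0.135 and 0.135 m and z of module_a_tip in the frame of hang_rail between -0.004 and 0.006 m and angle between each of module_a, module_b, module_c, module_d's own z axis and vertical below 0.15 rad and linear speed of each of module_a, module_b, module_c, module_d below 0.03 m/s and x of module_b_tip in the frame of hang_rail between -0.01 and 0.01 m and y of module_b_tip in the frame of hang_rail between -0.135 and 0.135 m and z of module_b_tip in the frame of hang_rail between -0.004 and 0.006 m and x of module_c_tip in the frame of hang_rail between -0.01 and 0.01 m and y of module_c_tip in the frame of hang_rail between -0.135 and 0.135 m and z of module_c_tip in the frame of hang_rail between -0.004 and 0.006 m and x of module_d_tip in the frame of hang_rail between -0.01 and 0.01 m and y of module_d_tip in the frame of hang_rail between -0.135 and 0.135 m and z of module_d_tip in the frame of hang_rail between -0.004 and 0.006 m), for 0.2 s.
2. all four totes are stacked on the dolly's tote (((z of tote_a in the frame of base_tote between 0.047 and 0.061 m and horizontal distance between tote_a and base_tote below 0.022 m and x of tote_a_tab in the frame of base_tote below -0.05 m) or (z of tote_a in the frame of base_tote between 0.101 and 0.115 m and horizontal distance between tote_a and base_tote below 0.022 m and x of tote_a_tab in the frame of base_tote above 0.05 m) or (z of tote_a in the frame of base_tote between 0.155 and 0.169 m and horizontal distance between tote_a and base_tote below 0.022 m and x of tote_a_tab in the frame of base_tote below -0.05 m) or (z of tote_a in the frame of base_tote between 0.209 and 0.223 m and horizontal distance between tote_a and base_tote below 0.022 m and x of tote_a_tab in the frame of base_tote above 0.05 m)) and angle between each of tote_a, tote_b, tote_c, tote_d's own z axis and vertical below 0.06 rad and linear speed of each of tote_a, tote_b, tote_c, tote_d below 0.02 m/s and ((z of tote_b in the frame of base_tote between 0.047 and 0.061 m and horizontal distance between tote_b and base_tote below 0.022 m and x of tote_b_tab in the frame of base_tote below -0.05 m) or (z of tote_b in the frame of base_tote between 0.101 and 0.115 m and horizontal distance between tote_b and base_tote below 0.022 m and x of tote_b_tab in the frame of base_tote above 0.05 m) or (z of tote_b in the frame of base_tote between 0.155 and 0.169 m and horizontal distance between tote_b and base_tote below 0.022 m and x of tote_b_tab in the frame of base_tote below -0.05 m) or (z of tote_b in the frame of base_tote between 0.209 and 0.223 m and horizontal distance between tote_b and base_tote below 0.022 m and x of tote_b_tab in the frame of base_tote above 0.05 m)) and ((z of tote_c in the frame of base_tote between 0.047 and 0.061 m and horizontal distance between tote_c and base_tote below 0.022 m and x of tote_c_tab in the frame of base_tote below -0.05 m) or (z of tote_c in the frame of base_tote between 0.101 and 0.115 m and horizontal distance between tote_c and base_tote below 0.022 m and x of tote_c_tab in the frame of base_tote above 0.05 m) or (z of tote_c in the frame of base_tote between 0.155 and 0.169 m and horizontal distance between tote_c and base_tote below 0.022 m and x of tote_c_tab in the frame of base_tote below -0.05 m) or (z of tote_c in the frame of base_tote between 0.209 and 0.223 m and horizontal distance between tote_c and base_tote below 0.022 m and x of tote_c_tab in the frame of base_tote above 0.05 m)) and ((z of tote_d in the frame of base_tote between 0.047 and 0.061 m and horizontal distance between tote_d and base_tote below 0.022 m and x of tote_d_tab in the frame of base_tote below -0.05 m) or (z of tote_d in the frame of base_tote between 0.101 and 0.115 m and horizontal distance between tote_d and base_tote below 0.022 m and x of tote_d_tab in the frame of base_tote above 0.05 m) or (z of tote_d in the frame of base_tote between 0.155 and 0.169 m and horizontal distance between tote_d and base_tote below 0.022 m and x of tote_d_tab in the frame of base_tote below -0.05 m) or (z of tote_d in the frame of base_tote between 0.209 and 0.223 m and horizontal distance between tote_d and base_tote below 0.022 m and x of tote_d_tab in the frame of base_tote above 0.05 m))), for 0.2 s.
At the end, for the whole second after the job is handed in: Modules at rest: tongue tip in the channel behind the lip (10 mm across, 135 mm along, -4 to 6 mm high), tilt under 0.15 rad. Totes at rest 54, 108, 162, 216 mm (within 7) above the base tote, within 22 mm sideways, tilt under 0.06 rad, tabs turned about at each level (all of step 1 and all of step 2); the robot touches nothing.
It fails at once if the multimeter or the mug is moved more than 30 mm (distance of any of multimeter, mug from where it was at the start of the episode above 0.03 m).
Of module_a, module_b, module_c, module_d only 2 to 4 are there at a start; the rules pass over those that are not, and their reading is None.
At some moment in a run one of tote_a, tote_b, tote_c, tote_d may be knocked a few centimetres aside while the robot is not near it.
It also fails if it takes over 210 s, if anything falls off the work surface, if the arm or the gripper's body presses on something with over 40 N, if the wrist force passes 120 N, or if a joint passes its speed limit or range.

### The arm

A 6-joint arm with a two-finger parallel gripper is mounted at the origin on the work surface. World frame = base frame: x ahead of the robot, y to its left, z up, the work surface at z = 0. Lengths are in m, angles in rad, forces in N, time in s.
With the tool pointing down it reaches from about 0.3 to 0.95 m from the base axis. Payload 3.1 kg.
Tool frame: the origin (TCP) lies midway between the tips of the shut fingers; the grasp point (between the pads) lies 19 mm behind it; z points along the fingers, y is the line along which they close (so a half turn about z gives the same grasp; the last joint's range is limited). The gripper opens to 85 mm and grips with 20 to 120 N. Pads are 22 mm wide; open, the fingers measure 114 mm over their backs; the gripper's body (76 mm by 85 mm) begins 54 mm behind the grasp point. The pads swing forward as they close: fully open they stand 13 mm farther back than shut.
Start: joints at [1.18, 0.308, 1.634, -0, 1.2, -0.07], TCP at [0.197, 0.593, 0.231] pointing down, gripper open.
Joint ranges: [-3.06, 3.06], [-0.79, 1.96], [0.05, 2.63], [-1.19, 4.34], [0.05, 2.64], [-2.94, 2.94]. Speed limits (rad/s): [2.79, 2.79, 3.14, 3.14, 3.14, 3.14].

### API

Orientations are given as [roll, pitch, yaw] about the fixed x, y, z axes, in that order (R = Rz(yaw) Ry(pitch) Rx(roll)).
In Python, from plant import state, grab_frame, camera_params, job gives the robot as it stands.
- The arm moves only by the tool apply_moves, never from a script. Its argument "steps" is a list of rows, each a list of 5 numbers: the shift along the tool's x, y, z normalised to -1 to 1, where 1 is 0.3 m, then the turn about the tool's z normalised to -1 to 1, where 1 is pi rad, then the gripper's target within -1 to 1 (fully open at 1, half-way at 0, shut at -1). A call has 1 to 10 rows; each row shifts and turns the commanded pose from where the row before left it, along the tool's axes as they then stand; what a row does not reach is not made up. A row lasts 1/8 s, in which the tool goes at most 62.5 mm and 10.7 degrees, less where a joint would pass 70% of its speed; a pose out of reach is approached as far as the arm can. A call with a number of a shift or a turn outside -1 to 1 is refused whole. A call with a gripper value outside its range is refused whole. The fingers move at their own pace and stop on an object; "newtons" is the grip in N (left out, the last holds). Time passes only in rows, so rows that do not move let the fingers close. It gives the time, the measured TCP pose, the force, the opening and the grip force at its end, in the units of the state.
- state(): the state, without advancing time (a new reading comes with each control period).
- grab_frame(name): name is "side" or "top"; returns the picture (480x640x3 uint8, red, green, blue); there is no depth.
- camera_params(name): a dict with "fx", "fy", "cx", "cy" (pixels), "k1" (the pictures are not rectified: a ray, as slopes to the right and down, at radius r is drawn at 1 + k1 r^2 times it, then the intrinsics apply), "T" (4x4, takes a point from camera to world coordinates). Camera axes: x right, y up, looking along -z (the intrinsics and any distortion apply to the point x, -y, -z); pixel columns grow to the right and rows downward; lengths in m; the calibration is good to about 2 mm. A picture is of the moment at which its call begins. camera_params takes no time and is no camera call.
- job.sign_off(): hands the job in; it is judged then, once.
The state is a dict: "time_s": time; "qpos": joint angles; "qd": joint speeds; "joint_efforts": joint torques, N m; "tcp_pos": TCP position; "orientation": TCP orientation; "wrist_force": force on the tool from outside, world axes, zero at the start; "torque": the same for the moment, N m; "finger_gap": finger opening in m; "grasp_force": force on a finger pad.
Only numpy, scipy, OpenCV 4.12 (cv2) and the standard library are available. Lean on these libraries where they do the work, as an engineer would, in place of code of your own. Each camera call takes 0.05 s, during which the arm holds its last target. There are 200 camera calls.

## Working session

There is one attempt and no reset: what is moved stays moved. The work goes in short steps, Python scripts to look and compute and a tool call to move; the robot and the scene stay as the last step left them, time stands still between calls to the robot, and variables do not carry over. Pictures are saved under pics/ and viewed, at most 14 in all, crops included, and the job is handed in when it is done.

Besides the shell and the picture viewer there is one more tool, called after "Call:" by a JSON object that holds its "method" and its "body". apply_moves: Moves the arm, as the interface text tells. Its arguments: {"type":"object","properties":{"steps":{"type":"array"},"newtons":{"type":"number"}},"required":["steps"]}

```bash
mkdir -p pics; ls
python3 - <<'E'
from plant import state, grab_frame, camera_params, job
import cv2
for n in("side","top"):
    cv2.imwrite(f"pics/{n}0.png",cv2.cvtColor(grab_frame(n),cv2.COLOR_RGB2BGR)); print(n,camera_params(n))
print(state())
E
```

```text
pics
side {'fx': 555.0008606052106, 'fy': 555.0008606052106, 'cx': 312.188548893494, 'cy': 231.69856340730354, 'k1': 0.012873492434835937, 'T': array([[ 0.97020385,  0.16578209, -0.17669404,  0.35242874],
       [-0.24196214,  0.6250137 , -0.74216723, -0.86879603],
       [-0.01260184,  0.76280678,  0.64650369,  0.87730127],
       [ 0.        ,  0.        ,  0.        ,  1.        ]])}
top {'fx': 436.51041504282256, 'fy': 436.51041504282256, 'cx': 318.1812054282653, 'cy': 237.45494247190393, 'k1': -0.0983929633212023, 'T': array([[-0.0284796 ,  0.98184243, -0.18754827,  0.39857345],
       [-0.99955796, -0.0295743 , -0.00304076,  0.03090577],
       [-0.00853216,  0.18737877,  0.98225068,  0.96309606],
       [ 0.        ,  0.        ,  0.        ,  1.        ]])}
{'time_s': 0.1, 'qpos': array([ 1.18032973e+00,  3.08935468e-01,  1.63509620e+00,  1.28684887e-05,
        1.19971270e+00, -6.97095496e-02]), 'qd': array([ 0.00242058, -0.00304215, -0.00254265,  0.00118352, -0.00057989,
       -0.00049223]), 'joint_efforts': array([ 4.94431981e-05, -4.16400218e+01, -2.77648365e+01, -1.10637070e-04,
        3.87048698e-03, -9.73566721e-07]), 'tcp_pos': array([0.19678739, 0.59240016, 0.23013341]), 'orientation': array([-3.13944700e+00, -1.61827139e-04,  2.82083075e+00]), 'wrist_force': array([ 0.35780149, -0.92386246, -0.94107996]), 'torque': array([ 0.03412824, -0.04166271, -0.00340719]), 'grasp_force': 0.0, 'finger_gap': 0.08539018764623858}
```

View pics/top0.png

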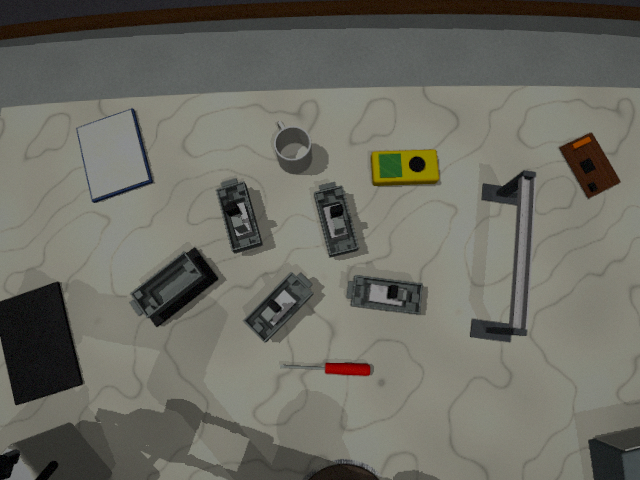

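View pics/side0.png

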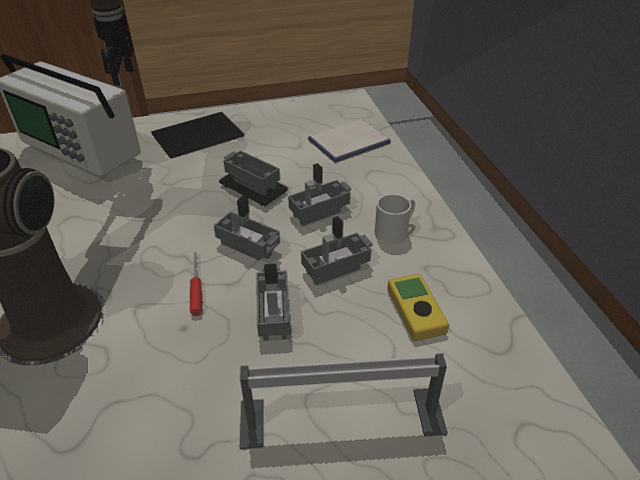

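The top view shows the base tote on its dolly at about (175,287). Loaded totes are at (240,215), (337,218), (280,306) and (387,293), so there are four modules. The rail is at (523,255), the mug at (293,148) and the meter at (405,167). I'll zoom in for the rail side and the tab directions.

Run:
```python
import cv2,numpy as np
t=cv2.imread("pics/top0.png"); s=cv2.imread("pics/side0.png")
cv2.imwrite("pics/c1.png",cv2.resize(t[170:350,125:435],None,fx=2.55,fy=2.55,interpolation=cv2.INTER_CUBIC))
a=cv2.resize(s[345:455,230:460],None,fx=2.3,fy=2.3,interpolation=cv2.INTER_CUBIC)
b=cv2.resize(cv2.rotate(t[165:345,465:545],cv2.ROTATE_90_CLOCKWISE),None,fx=3.2,fy=3.2,interpolation=cv2.INTER_CUBIC)
w=max(a.shape[1],b.shape[1]);p=lambda i:np.pad(i,((0,0),(0,w-i.shape[1]),(0,0)))
cv2.imwrite("pics/c2.png",np.vstack([p(a),p(b)]))
```

```text
(no output)
```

View pics/c1.png

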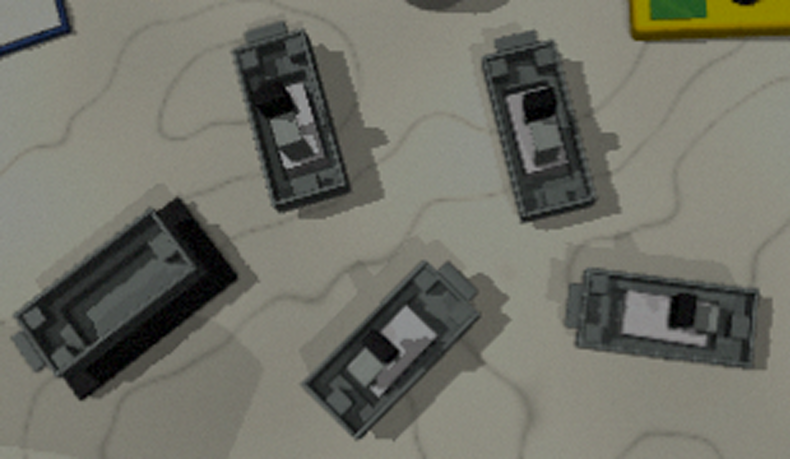

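View pics/c2.png

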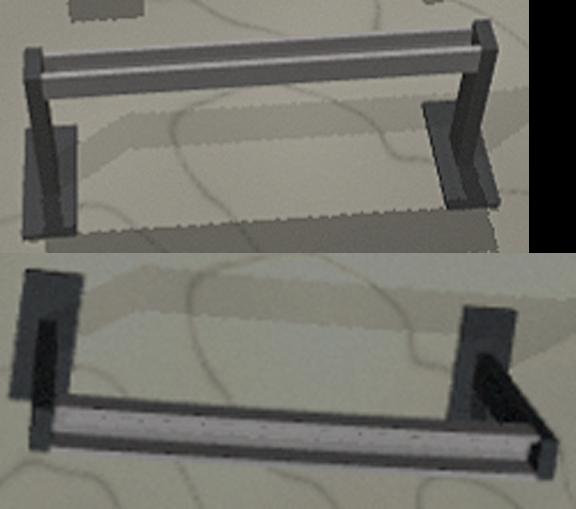

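Modules: in every tote the arm runs from the black tab away from the pull tab, so module +x points along tote +x. Next I'll write helpers and measure the totes, tabs and rail. For the rail I'll test both lip hypotheses.

```bash
cat > h.py <<'E'
import cv2,numpy as np
from plant import state, grab_frame, camera_params, job
def cast(n,uv,z):
    p=camera_params(n);T=p["T"];uv=np.atleast_2d(np.array(uv,float))
    d=(uv-[p["cx"],p["cy"]])/[p["fx"],p["fy"]];s=d.copy()
    for _ in range(20): s=d/(1+p["k1"]*(s**2).sum(1,keepdims=True))
    r=np.c_[s[:,0],-s[:,1],-np.ones(len(s))]@T[:3,:3].T;C=T[:3,3]
    return (C+r*((z-C[2])/r[:,2])[:,None])[:,:2]
def proj(n,P):
    p=camera_params(n);T=p["T"];c=(np.atleast_2d(P)-T[:3,3])@T[:3,:3]
    s=np.c_[c[:,0],-c[:,1]]/-c[:,2:];s=s*(1+p["k1"]*(s**2).sum(1,keepdims=True))
    return s*[p["fx"],p["fy"]]+[p["cx"],p["cy"]]
def grey(im,roi=(100,170,440,360)):
    f=im.astype(int);m=((f[...,0]-f[...,2]<6)).astype(np.uint8)
    k=np.zeros_like(m);x0,y0,x1,y1=roi;k[y0:y1,x0:x1]=1
    return cv2.morphologyEx(m*k,cv2.MORPH_OPEN,np.ones((3,3),np.uint8))
def blobs(m,lo,hi):
    n,l,s,c=cv2.connectedComponentsWithStats(m)
    return [(l==i,c[i],s[i,4]) for i in range(1,n) if lo<s[i,4]<hi]
def tote(pts_px,z=.06):
    """rim rectangle from a silhouette: edges away from the camera are the true rim edges"""
    cs=max(cv2.findContours(pts_px.astype(np.uint8),cv2.RETR_EXTERNAL,cv2.CHAIN_APPROX_NONE)[0],key=len)[:,0]
    P=cast("top",cs,z);C=camera_params("top")["T"][:2,3]
    c,(w,h),a=cv2.minAreaRect((P*1000).astype(np.float32));a=np.radians(a if w>h else a+90)
    c=np.array(c)/1000;u=np.array([np.cos(a),np.sin(a)]);v=np.array([-u[1],u[0]])
    x=(P-c)@u;y=(P-c)@v
    # tab end: narrower
    wid=lambda s:np.ptp(y[(s*x>max(s*x)-.008)]) 
    if wid(-1)<wid(1): u,v=-u,-v;x,y=-x,-y
    g=.0005; sx=np.sign((c-C)@u);sy=np.sign((c-C)@v)
    cx=x.max()-.083+g if sx>0 else x.min()+.071-g
    cy=sy*((sy*y).max()+g-.032)
    return c+cx*u+cy*v,np.arctan2(u[1],u[0]),np.ptp(x),np.ptp(y),(wid(1),wid(-1))
E
python3 - <<'E'
from h import *
im=cv2.cvtColor(cv2.imread("pics/top0.png"),cv2.COLOR_BGR2RGB)
for m,c,a in blobs(grey(im),600,5000):
    t=tote(m);print("tote",c.round(),a,t[0].round(4),round(np.degrees(t[1]),1),np.round(t[2:4],4),np.round(t[4],3))
k=np.zeros(im.shape[:2],np.uint8);k[175:350,215:430]=1
for m,c,a in blobs(((im.max(2)<38)&(k>0)).astype(np.uint8),30,600):
    print("black",c.round(1),a,cast("top",c,.13).round(4))
for hyp,zn,zf in(("near=back",.150,.144),("near=lip",.144,.150)):
    for s,n,b,f in(("L",(249.6,377.6),(249.6,387.6),(249.6,370.2)),("R",(436.5,366.7),(436.5,376.3),(436.5,358.9))):
        print(hyp,s,cast("side",n,zn).round(4),cast("side",b,.125).round(4),cast("side",f,zf).round(4))
# top view rail crop: rotated cw, scale 3.2: crop(x,y)-> row=344-x/3.2, col=465+(y-253)/3.2
q=lambda x,y:(465+(y-253)/3.2,344-x/3.2)
for hyp,zu,zl in(("near=back",.144,.150),("near=lip",.150,.144)):
    print(hyp,cast("top",[q(55,394),q(535,424)],zu).round(4).tolist(),cast("top",[q(55,452),q(535,476)],zl).round(4).tolist())
E
```

```text
tote [121. 186.] 660 [0.6987 0.446 ] -83.2 [0.1212 0.0529] [0.032 0.052]
tote [238. 216.] 2172 [0.6247 0.206 ] 15.0 [0.1612 0.0683] [0.035 0.06 ]
tote [335. 220.] 2160 [ 0.6099 -0.0055] 12.1 [0.1589 0.0664] [0.035 0.064]
tote [172. 287.] 3447 [0.4817 0.3596] 127.1 [0.1809 0.0959] [0.037 0.085]
tote [279. 306.] 2329 [0.4297 0.1219] -46.2 [0.1534 0.0672] [0.035 0.064]
tote [385. 294.] 2263 [ 0.4485 -0.1055] 80.9 [0.1548 0.0649] [0.034 0.063]
black [250.8 205.7] 49 [[0.6256 0.1649]]
black [230.5 209.1] 397 [[0.6199 0.2054]]
black [327.9 191.7] 48 [[0.6495 0.0116]]
black [335.  209.3] 173 [[ 0.6131 -0.0011]]
black [249.2 218.4] 40 [[0.6    0.1681]]
black [247.4 247.3] 79 [[0.5424 0.1715]]
black [343.8 252.3] 47 [[ 0.527  -0.0152]]
black [383.7 280.6] 31 [[ 0.47   -0.0892]]
black [268.6 304.2] 222 [[0.4317 0.1311]]
black [392.3 291.3] 123 [[ 0.4491 -0.1045]]
near=back L [[ 0.373  -0.3481]] [[ 0.3707 -0.3486]] [[ 0.3753 -0.3301]]
near=back R [[ 0.6604 -0.4015]] [[ 0.6635 -0.4025]] [[ 0.6691 -0.3838]]
near=lip L [[ 0.3731 -0.3438]] [[ 0.3707 -0.3486]] [[ 0.3751 -0.3345]]
near=lip R [[ 0.663  -0.3977]] [[ 0.6635 -0.4025]] [[ 0.6665 -0.3877]]
near=back [[0.3737, -0.3195], [0.6665, -0.371]] [[0.3722, -0.3521], [0.664, -0.402]]
near=lip [[0.3739, -0.3169], [0.6645, -0.3681]] [[0.372, -0.3549], [0.6659, -0.4052]]
```

Rail: only the near=back hypothesis gives a vertical near face, so the lip faces +y. Rail x points at about -100.5° and the origin is about (0.5195, -0.364). Next: a planner that prints moves in tool units.

```bash
cat >> h.py <<'E'
import json,math
RO=np.array([.5195,-.3640]);RT=math.radians(-100.5)
def rail(xr,yr):
    c,s=math.cos(RT),math.sin(RT);return RO+[c*xr-s*yr,s*xr+c*yr]
def plan(wps,start=None):
    """wps: (x,y,z,phi_deg,grip,[max shift per row]); phi = heading of tool y. prints rows: turn first, then shift"""
    if start is None:
        s=state();start=(*s["tcp_pos"],np.degrees(s["orientation"][2])-90)
    p=np.array(start[:3],float);f=start[3];print("from",p.round(4),round((f+180)%360-180,1))
    for w in wps:
        if w[0]=="wait": print(f"  {w[2]}x [0,0,0,0,{w[1]}]");continue
        g=w[4];mx=w[5] if len(w)>5 else .19
        d=(w[3]-f+180)%360-180 if abs(w[3]-f)>360 else w[3]-f
        n=math.ceil(abs(d)/10.2-1e-6)
        if abs(d)>.3:
            a=round(-d/180/n,3);print(f"  turn {n}x [0,0,0,{a},{g}]");f+=-a*n*180
        r=math.radians(f+90);tx=np.array([math.cos(r),math.sin(r),0]);ty=np.array([math.sin(r),-math.cos(r),0]);tz=np.array([0,0,-1.])
        A=np.c_[tx,ty,tz];e=A.T@(np.array(w[:3])-p)/.3
        n=max(1,math.ceil(np.linalg.norm(e)/mx-1e-6));q=np.round(e/n,3)
        rest=np.round(e-q*n,3)
        print(f"  {n}x {[*q.tolist(),0,g]}"+(f" + rest {rest.tolist()}" if abs(rest).max()>.002 else ""));p=p+A@(q*n)*.3
        if abs(rest).max()>.002:p=p+A@rest*.3
E
cat > m.py <<'E'
import sys
from h import *
x,y,yaw,yr=map(float,sys.argv[1:5])
ph=yaw; s=state(); f0=np.degrees(s["orientation"][2])-90
f0=(f0+180)%360-180
st=(*s["tcp_pos"],f0)
pre=rail(-.085,yr);ins=rail(-.002,yr)
plan([(x,y,.26,ph,1),(x,y,.108,ph,1,.17),("wait",-1,3),(x,y,.28,ph,-1,.17),(*pre,.28,-100.5,-1),(*pre,.183,-100.5,-1,.15),(*ins,.183,-100.5,-1,.08),(*ins,.161,-100.5,-1,.03),("wait",0,3),(*ins,.27,-100.5,.3,.15)],st)
E
python3 m.py .449 -.1045 81 .098
```

```text
from [0.1968 0.5924 0.2301] 71.6
  turn 1x [0,0,0,-0.052,1]
  14x [-0.085, -0.154, -0.007, 0, 1] + rest [-0.004, -0.007, -0.002]
  3x [-0.0, 0.0, 0.169, 0, 1]
  3x [0,0,0,0,-1]
  4x [-0.0, 0.0, -0.143, 0, -1]
  turn 18x [0,0,0,0.056,-1]
  5x [0.143, 0.105, -0.0, 0, -1]
  3x [0.0, -0.0, 0.107, 0, -1]
  4x [0.0, 0.069, 0.0, 0, -1]
  3x [0.0, 0.0, 0.025, 0, -1]
  3x [0,0,0,0,0]
  3x [0.0, 0.0, -0.121, 0, 0.3]
```

Call:
{"method": "apply_moves", "body": {"steps": [[0,0,0,-0.052,1],[-0.085,-0.154,-0.007,0,1],[-0.085,-0.154,-0.007,0,1],[-0.085,-0.154,-0.007,0,1],[-0.085,-0.154,-0.007,0,1],[-0.085,-0.154,-0.007,0,1],[-0.085,-0.154,-0.007,0,1],[-0.085,-0.154,-0.007,0,1],[-0.085,-0.154,-0.007,0,1],[-0.085,-0.154,-0.007,0,1]], "newtons": 60}}

```text
time_s: 1.35
tcp_pos: [0.3586, 0.1448, 0.2501]
orientation: [3.141, 0.0, 2.984]
wrist_force: [0.9, 0.8, 0.1]
finger_gap: 0.0855
grasp_force: 0.0
```

Call:
{"method": "apply_moves", "body": {"steps": [[-0.085,-0.154,-0.007,0,1],[-0.085,-0.154,-0.007,0,1],[-0.085,-0.154,-0.007,0,1],[-0.085,-0.154,-0.007,0,1],[-0.085,-0.154,-0.007,0,1],[-0.004,-0.007,-0.002,0,1],[0,0,0,0,1],[0,0,0,0,1]]}}

```text
time_s: 2.35
tcp_pos: [0.4484, -0.1026, 0.2608]
orientation: [3.141, -0.001, 2.986]
wrist_force: [0.2, -0.5, 0.1]
finger_gap: 0.0854
grasp_force: 0.0
```

Call:
{"method": "apply_moves", "body": {"steps": [[0,0,0.169,0,1],[0,0,0.169,0,1],[0,0,0.169,0,1],[0,0,0,0,1],[0,0,0,0,-1],[0,0,0,0,-1],[0,0,0,0,-1],[0,0,0,0,-1],[0,0,0,0,-1]], "newtons": 60}}

```text
time_s: 3.48
tcp_pos: [0.4502, -0.1042, 0.1105]
orientation: [-3.142, 0.002, 2.984]
wrist_force: [0.5, 0.5, 6.2]
finger_gap: 0.0133
grasp_force: 59.2
```

Call:
{"method": "apply_moves", "body": {"steps": [[0,0,-0.143,0,-1],[0,0,-0.143,0,-1],[0,0,-0.143,0,-1],[0,0,-0.143,0,-1],[0,0,0,0,-1]]}}

```text
time_s: 4.1
tcp_pos: [0.4514, -0.1047, 0.284]
orientation: [-3.14, 0.008, 2.984]
wrist_force: [-0.5, -0.2, -2.6]
finger_gap: 0.0131
grasp_force: 59.9
```

Call:
{"method": "apply_moves", "body": {"steps": [[0,0,0,0.056,-1],[0,0,0,0.056,-1],[0,0,0,0.056,-1],[0,0,0,0.056,-1],[0,0,0,0.056,-1],[0,0,0,0.056,-1],[0,0,0,0.056,-1],[0,0,0,0.056,-1],[0,0,0,0.056,-1]]}}

```text
time_s: 5.22
tcp_pos: [0.4472, -0.1034, 0.2775]
orientation: [-3.136, -0.001, 1.395]
wrist_force: [0.1, -0.4, -3.3]
finger_gap: 0.0135
grasp_force: 59.8
```

Call:
{"method": "apply_moves", "body": {"steps": [[0,0,0,0.056,-1],[0,0,0,0.056,-1],[0,0,0,0.056,-1],[0,0,0,0.056,-1],[0,0,0,0.056,-1],[0,0,0,0.056,-1],[0,0,0,0.056,-1],[0,0,0,0.056,-1],[0,0,0,0.056,-1],[0,0,0,0,-1]]}}

```text
time_s: 6.48
tcp_pos: [0.4474, -0.1034, 0.278]
orientation: [-3.141, 0.005, -0.181]
wrist_force: [-0.2, -0.1, -2.9]
finger_gap: 0.0133
grasp_force: 59.8
```

Call:
{"method": "apply_moves", "body": {"steps": [[0.143,0.105,0,0,-1],[0.143,0.105,0,0,-1],[0.143,0.105,0,0,-1],[0.143,0.105,0,0,-1],[0.143,0.105,0,0,-1],[0,0,0,0,-1],[0,0,0,0,-1]]}}

```text
time_s: 7.35
tcp_pos: [0.6303, -0.2971, 0.278]
orientation: [-3.14, 0.005, -0.181]
wrist_force: [-0.2, 0.2, -2.5]
finger_gap: 0.013
grasp_force: 60.1
```

```bash
cat > look.py <<'E'
import sys
from h import *
n=sys.argv[1]; out=[]
for c,(x0,y0,x1,y1) in(("side",(220,230,470,460)),("top",(430,130,600,350))):
    im=cv2.cvtColor(grab_frame(c),cv2.COLOR_RGB2BGR);cv2.imwrite(f"pics/{c}_{n}.png",im);i=im[y0:y1,x0:x1]
    out.append(cv2.resize(i,(int(i.shape[1]*500/i.shape[0]),500) if c=="side" else (254,500 and int(254*i.shape[0]/i.shape[1])),interpolation=cv2.INTER_CUBIC))
H=max(o.shape[0] for o in out);out=[np.pad(o,((0,H-o.shape[0]),(0,0),(0,0))) for o in out]
cv2.imwrite(f"pics/l_{n}.png",np.hstack(out)[:,:800])
E
python3 look.py 1; python3 -c "
from h import *
plan([(*rail(-.085,.098),.183,-100.5,-1,.15),(*rail(-.002,.098),.183,-100.5,-1,.08)])"
```

```text
from [ 0.6305 -0.2966  0.2799] -100.4
  3x [0.001, 0.002, 0.108, 0, -1]
  4x [0.0, 0.069, -0.0, 0, -1]
```

View pics/l_1.png

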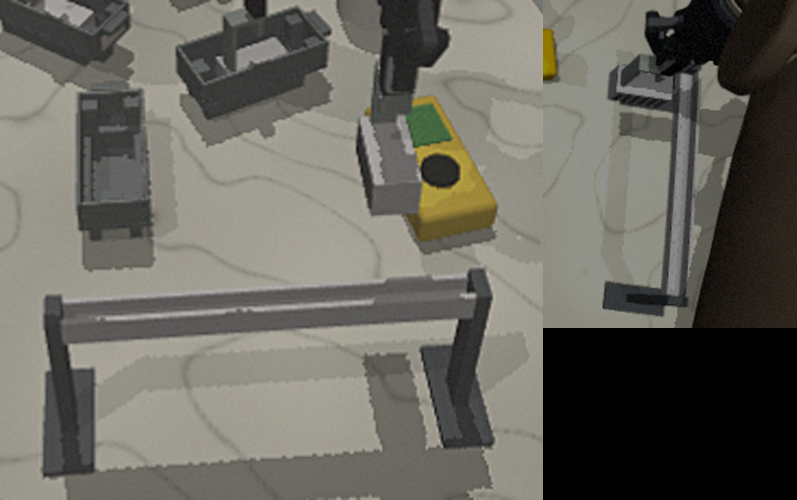

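The module is held level with its front end toward the rail, above and in front of the lip. Descending and moving in.

Call:
{"method": "apply_moves", "body": {"steps": [[0.001,0.002,0.108,0,-1],[0.001,0.002,0.108,0,-1],[0.001,0.002,0.108,0,-1],[0,0,0,0,-1]]}}

```text
time_s: 7.95
tcp_pos: [0.6288, -0.2972, 0.1803]
orientation: [-3.139, 0.008, -0.181]
wrist_force: [-0.5, 0.8, -3.3]
finger_gap: 0.0131
grasp_force: 59.9
```

Call:
{"method": "apply_moves", "body": {"steps": [[0,0.069,0,0,-1],[0,0.069,0,0,-1],[0,0.069,0,0,-1],[0,0.069,0,0,-1],[0,0,0,0,-1]]}}

```text
time_s: 8.57
tcp_pos: [0.6162, -0.3839, 0.1837]
orientation: [3.141, -0.0, -0.186]
wrist_force: [-0.6, -0.5, -3.4]
finger_gap: 0.0132
grasp_force: 60.1
```

```bash
python3 look.py 2; python3 -c "
from h import *
s=state();print(s['tcp_pos'],s['wrist_force'])
c,q=math.cos(RT),math.sin(RT);d=s['tcp_pos'][:2]-RO;print('xr,yr',c*d[0]+q*d[1],-q*d[0]+c*d[1])"
```

```text
[ 0.61667221 -0.38136188  0.18329115] [ 0.07968741 -0.04405128 -3.76328023]
xr,yr -0.0006370733765775384 0.09870899946932395
```

View pics/l_2.png

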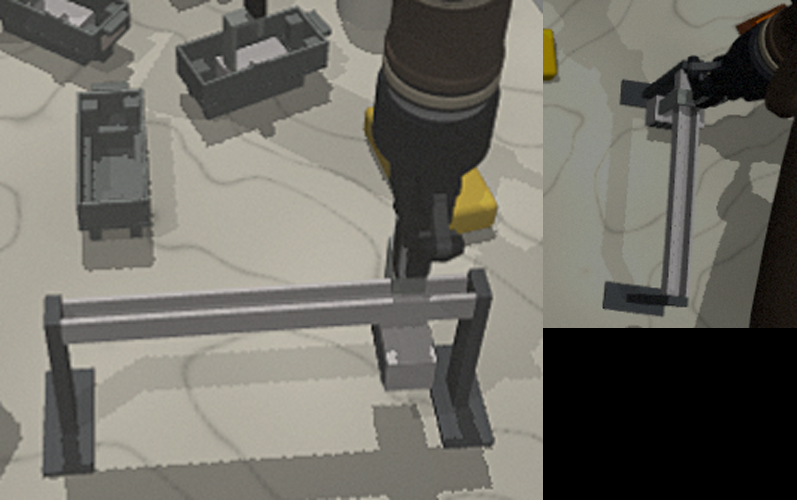

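The block is under the rail and the tongue is over the channel. Lowering.

Call:
{"method": "apply_moves", "body": {"steps": [[0,0,0.025,0,-1],[0,0,0.025,0,-1],[0,0,0.02,0,-1],[0,0,0,0,-1]]}}

```text
time_s: 9.18
tcp_pos: [0.6171, -0.3804, 0.1627]
orientation: [-3.141, 0.001, -0.182]
wrist_force: [-1.3, 0.9, 0.0]
finger_gap: 0.0134
grasp_force: 60.2
```

Call:
{"method": "apply_moves", "body": {"steps": [[0,0,0.003,0,-1],[0,0,0,0,-0.3],[0,0,0,0,0.3],[0,0,0,0,0.3],[0,0,-0.121,0,0.3],[0,0,-0.121,0,0.3],[0,0,-0.121,0,0.5],[0,0,0,0,1]]}}

```text
time_s: 10.18
tcp_pos: [0.6192, -0.3828, 0.2759]
orientation: [3.138, -0.009, -0.183]
wrist_force: [0.7, -0.8, 0.3]
finger_gap: 0.0801
grasp_force: 0.0
```

```bash
cat > totes.py <<'E'
from h import *
im=grab_frame("top")
for m,c,a in blobs(grey(im),1200,5000):
    t=tote(m);print("tote",c.round(),a,t[0].round(4),round(np.degrees(t[1]),1),np.round(t[2:4],4))
k=np.zeros(im.shape[:2],np.uint8);k[175:350,215:430]=1
for m,c,a in blobs(((im.max(2)<38)&(k>0)).astype(np.uint8),100,600): print("black",c.round(1),a,cast("top",c,.13).round(4))
E
python3 totes.py; python3 look.py 3;python3 m.py .613 -.001 12 .033
```

```text
tote [239. 216.] 2174 [0.6249 0.2056] 15.2 [0.1613 0.068 ]
tote [335. 220.] 2155 [ 0.6096 -0.0058] 11.7 [0.1588 0.0664]
tote [172. 287.] 3409 [0.4813 0.3599] 126.9 [0.1805 0.0955]
tote [279. 306.] 2319 [0.4297 0.1219] -46.2 [0.1548 0.0674]
tote [385. 295.] 2256 [ 0.4457 -0.1043] 80.0 [0.1539 0.0644]
black [230.5 209.1] 387 [[0.62   0.2054]]
black [334.9 209.3] 175 [[ 0.6131 -0.001 ]]
black [268.9 303.8] 230 [[0.4324 0.1305]]
from [ 0.6164 -0.3808  0.2692] -100.5
  turn 12x [0,0,0,-0.052,1]
  7x [0.177, 0.036, 0.004, 0, 1] + rest [0.002, -0.003, 0.003]
  3x [0.0, -0.0, 0.169, 0, 1]
  3x [0,0,0,0,-1]
  4x [0.0, -0.0, -0.143, 0, -1]
  turn 12x [0,0,0,0.052,-1]
  6x [0.004, 0.16, -0.0, 0, -1] + rest [-0.001, 0.003, -0.002]
  3x [0.0, -0.0, 0.108, 0, -1]
  4x [0.0, 0.069, -0.0, 0, -1]
  3x [0.0, 0.0, 0.024, 0, -1]
  3x [0,0,0,0,0]
  3x [0.0, 0.0, -0.121, 0, 0.3]
```

View pics/l_3.png

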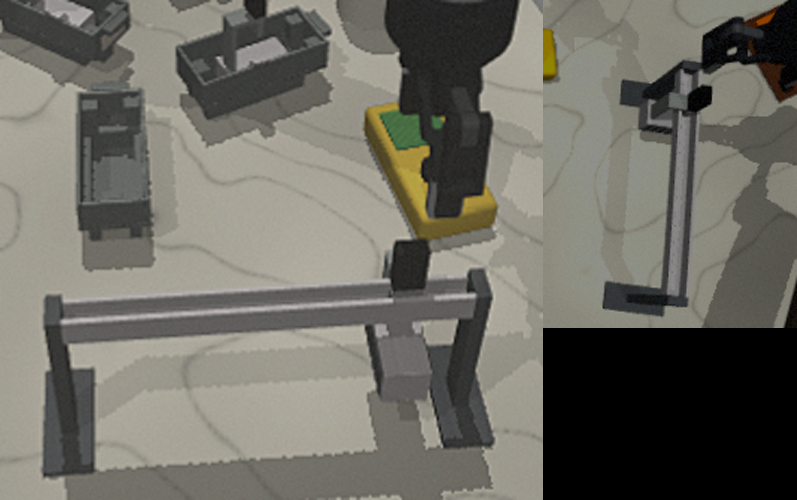

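Module 1 hangs level in the channel, with its tab at about (690,97) in the top crop. Next is the module at (0.613, -0.001).

Call:
{"method": "apply_moves", "body": {"steps": [[0,0,0,-0.052,1],[0,0,0,-0.052,1],[0,0,0,-0.052,1],[0,0,0,-0.052,1],[0,0,0,-0.052,1],[0,0,0,-0.052,1],[0,0,0,-0.052,1],[0,0,0,-0.052,1],[0,0,0,-0.052,1],[0,0,0,-0.052,1]]}}

```text
time_s: 11.58
tcp_pos: [0.616, -0.3805, 0.2676]
orientation: [-3.138, -0.002, 1.456]
wrist_force: [-0.3, -1.5, -0.6]
finger_gap: 0.0855
grasp_force: 0.0
```

Call:
{"method": "apply_moves", "body": {"steps": [[0,0,0,-0.052,1],[0,0,0,-0.052,1],[0.177,0.036,0.004,0,1],[0.177,0.036,0.004,0,1],[0.177,0.036,0.004,0,1],[0.177,0.036,0.004,0,1],[0.177,0.036,0.004,0,1],[0.177,0.036,0.004,0,1],[0.177,0.036,0.004,0,1],[0.002,-0.003,0.003,0,1]]}}

```text
time_s: 12.82
tcp_pos: [0.612, 0.0026, 0.2589]
orientation: [-3.138, -0.002, 1.783]
wrist_force: [0.6, -0.8, 0.2]
finger_gap: 0.0851
grasp_force: 0.0
```

Call:
{"method": "apply_moves", "body": {"steps": [[0,0,0.169,0,1],[0,0,0.169,0,1],[0,0,0.165,0,1],[0,0,0,0,1],[0,0,0,0,-1],[0,0,0,0,-1],[0,0,0,0,-1],[0,0,0,0,-1],[0,0,0,0,-1]]}}

```text
time_s: 13.95
tcp_pos: [0.6138, -0.0015, 0.1117]
orientation: [3.141, 0.0, 1.778]
wrist_force: [-2.3, -0.7, 6.5]
finger_gap: 0.0131
grasp_force: 60.8
```

Call:
{"method": "apply_moves", "body": {"steps": [[0,0,-0.143,0,-1],[0,0,-0.143,0,-1],[0,0,-0.143,0,-1],[0,0,-0.143,0,-1],[0,0,0,0,-1]]}}

```text
time_s: 14.58
tcp_pos: [0.6162, -0.0015, 0.2857]
orientation: [3.133, 0.002, 1.778]
wrist_force: [0.7, -0.0, -4.4]
finger_gap: 0.0132
grasp_force: 59.8
```

Call:
{"method": "apply_moves", "body": {"steps": [[0,0,0,0.052,-1],[0,0,0,0.052,-1],[0,0,0,0.052,-1],[0,0,0,0.052,-1],[0,0,0,0.052,-1],[0,0,0,0.052,-1],[0,0,0,0.052,-1],[0,0,0,0.052,-1],[0,0,0,0.052,-1],[0,0,0,0.052,-1]]}}

```text
time_s: 15.82
tcp_pos: [0.6116, -0.0012, 0.2775]
orientation: [-3.14, 0.006, 0.139]
wrist_force: [0.2, 0.4, -4.5]
finger_gap: 0.0128
grasp_force: 59.9
```

Call:
{"method": "apply_moves", "body": {"steps": [[0,0,0,0.052,-1],[0,0,0,0.052,-1],[0.004,0.16,0,0,-1],[0.004,0.16,0,0,-1],[0.004,0.16,0,0,-1],[0.004,0.16,0,0,-1],[0.004,0.16,0,0,-1],[0.004,0.16,0,0,-1],[0,0,0,0,-1]]}}

```text
time_s: 16.95
tcp_pos: [0.5658, -0.2889, 0.2776]
orientation: [-3.141, 0.005, -0.187]
wrist_force: [-0.2, 1.0, -4.6]
finger_gap: 0.0135
grasp_force: 60.2
```

```bash
cat > ins.py <<'E'
import sys
from h import *
yr=float(sys.argv[1]);S=[]
for _ in range(3): grab_frame("top");s=state();S.append([*s["tcp_pos"],np.degrees(s["orientation"][2])-90])
S=np.array(S);print(S.round(4));m=S.mean(0)
plan([(*rail(-.085,yr),.186,-100.5,-1,.15),(*rail(-.003,yr),.186,-100.5,-1,.08)],tuple(m))
E
python3 ins.py .033
```

```text
[[   0.5663   -0.2866    0.2778 -100.6462]
 [   0.5668   -0.2853    0.2783 -100.5531]
 [   0.5673   -0.2847    0.2789 -100.4751]]
from [ 0.5668 -0.2855  0.2783] -100.6
  3x [0.001, 0.001, 0.103, 0, -1]
  4x [-0.0, 0.068, -0.0, 0, -1]
```

Call:
{"method": "apply_moves", "body": {"steps": [[0.001,0.001,0.103,0,-1],[0.001,0.001,0.103,0,-1],[0.001,0.001,0.103,0,-1],[0,0.068,0,0,-1],[0,0.068,0,0,-1],[0,0.068,0,0,-1],[0,0.068,0,0,-1],[0,0,0,0,-1]]}}

```text
time_s: 18.1
tcp_pos: [0.554, -0.3701, 0.1903]
orientation: [3.14, -0.002, -0.185]
wrist_force: [0.9, 1.6, -3.7]
finger_gap: 0.0135
grasp_force: 60.4
```

Call:
{"method": "apply_moves", "body": {"steps": [[0,0,0.025,0,-1],[0,0,0.025,0,-1],[0,0,0.025,0,-1],[0,0,0.005,0,-1],[0,0,0,0,-1]]}}

```text
time_s: 18.73
tcp_pos: [0.5543, -0.3669, 0.165]
orientation: [-3.141, 0.0, -0.182]
wrist_force: [-0.1, -0.0, -3.7]
finger_gap: 0.0132
grasp_force: 60.3
```

Call:
{"method": "apply_moves", "body": {"steps": [[0,0,0.008,0,-1],[0,0,0,0,-1],[0,0,0,0,-1]]}}

```text
time_s: 19.1
tcp_pos: [0.5549, -0.3675, 0.1637]
orientation: [3.141, -0.002, -0.183]
wrist_force: [0.0, 1.4, -1.5]
finger_gap: 0.0131
grasp_force: 60.6
```

Call:
{"method": "apply_moves", "body": {"steps": [[0,0,0.003,0,-1],[0,0,0,0,-0.3],[0,0,0,0,0.3],[0,0,0,0,0.3],[0,0,-0.121,0,0.3],[0,0,-0.121,0,0.3],[0,0,-0.121,0,0.5],[0,0,0,0,1]]}}

```text
time_s: 20.1
tcp_pos: [0.5564, -0.3688, 0.2756]
orientation: [3.138, -0.008, -0.183]
wrist_force: [0.4, 1.2, -0.0]
finger_gap: 0.0795
grasp_force: 0.0
```

```bash
python3 totes.py; python3 m.py .6195 .205 15 -.033
```

```text
tote [238. 216.] 2173 [0.6248 0.206 ] 15.6 [0.1618 0.0692]
tote [335. 220.] 2179 [ 0.6099 -0.006 ] 11.9 [0.1593 0.0668]
tote [172. 286.] 3391 [0.4814 0.3598] 127.2 [0.1808 0.0952]
tote [279. 306.] 2325 [0.4297 0.1219] -46.2 [0.1534 0.0673]
tote [385. 295.] 2267 [ 0.4458 -0.1045] 80.2 [0.1542 0.0647]
black [230.5 209.4] 394 [[0.6194 0.2053]]
black [269.3 303.3] 234 [[0.4333 0.1299]]
from [ 0.5552 -0.3679  0.2729] -100.5
  turn 12x [0,0,0,-0.053,1]
  11x [0.164, 0.061, 0.004, 0, 1] + rest [-0.003, -0.0, -0.001]
  turn 1x [0,0,0,-0.005,1]
  3x [0.0, -0.0, 0.169, 0, 1]
  3x [0,0,0,0,-1]
  4x [0.0, -0.0, -0.143, 0, -1]
  turn 12x [0,0,0,0.053,-1]
  9x [-0.013, 0.182, -0.0, 0, -1] + rest [-0.002, 0.003, -0.002]
  turn 1x [0,0,0,0.005,-1]
  3x [-0.0, -0.0, 0.108, 0, -1]
  4x [-0.0, 0.069, -0.0, 0, -1]
  3x [-0.0, 0.0, 0.024, 0, -1]
  3x [0,0,0,0,0]
  3x [-0.0, 0.0, -0.121, 0, 0.3]
```

Call:
{"method": "apply_moves", "body": {"steps": [[0,0,0,-0.053,1],[0,0,0,-0.053,1],[0,0,0,-0.053,1],[0,0,0,-0.053,1],[0,0,0,-0.053,1],[0,0,0,-0.053,1],[0,0,0,-0.053,1],[0,0,0,-0.053,1],[0,0,0,-0.053,1],[0,0,0,-0.053,1]]}}

```text
time_s: 21.4
tcp_pos: [0.5533, -0.3665, 0.2682]
orientation: [-3.138, -0.002, 1.488]
wrist_force: [0.3, 0.0, -0.8]
finger_gap: 0.0852
grasp_force: 0.0
```

Call:
{"method": "apply_moves", "body": {"steps": [[0,0,0,-0.053,1],[0,0,0,-0.053,1],[0.164,0.061,0.004,0,1],[0.164,0.061,0.004,0,1],[0.164,0.061,0.004,0,1],[0.164,0.061,0.004,0,1],[0.164,0.061,0.004,0,1],[0.164,0.061,0.004,0,1],[0.164,0.061,0.004,0,1],[0.164,0.061,0.004,0,1]]}}

```text
time_s: 22.65
tcp_pos: [0.5998, 0.0518, 0.259]
orientation: [-3.138, -0.001, 1.815]
wrist_force: [-0.1, -0.5, -0.2]
finger_gap: 0.085
grasp_force: 0.0
```

Call:
{"method": "apply_moves", "body": {"steps": [[0.164,0.061,0.004,0,1],[0.164,0.061,0.004,0,1],[0.164,0.061,0.004,0,1],[-0.003,0,0,-0.005,1],[0,0,0,0,1],[0,0,0,0,1]]}}

```text
time_s: 23.4
tcp_pos: [0.6183, 0.2043, 0.2568]
orientation: [-3.14, 0.0, 1.83]
wrist_force: [0.0, 0.3, -0.2]
finger_gap: 0.0855
grasp_force: 0.0
```

Call:
{"method": "apply_moves", "body": {"steps": [[0,0,0.169,0,1],[0,0,0.169,0,1],[0,0,0.165,0,1],[0,0,0,0,1],[0,0,0,0,-1],[0,0,0,0,-1],[0,0,0,0,-1],[0,0,0,0,-1],[0,0,0,0,-1]]}}

```text
time_s: 24.52
tcp_pos: [0.6198, 0.2061, 0.1082]
orientation: [3.139, 0.0, 1.831]
wrist_force: [0.8, -0.9, 2.4]
finger_gap: 0.0135
grasp_force: 61.7
```

Call:
{"method": "apply_moves", "body": {"steps": [[0,0,-0.143,0,-1],[0,0,-0.143,0,-1],[0,0,-0.143,0,-1],[0,0,-0.143,0,-1],[0,0,0,0,-1]]}}

```text
time_s: 25.15
tcp_pos: [0.6208, 0.2065, 0.2819]
orientation: [3.134, -0.0, 1.831]
wrist_force: [0.9, 0.3, -4.0]
finger_gap: 0.0131
grasp_force: 60.5
```

Carrying over: turn 12, then 9 shifts.

Call:
{"method": "apply_moves", "body": {"steps": [[0,0,0,0.053,-1],[0,0,0,0.053,-1],[0,0,0,0.053,-1],[0,0,0,0.053,-1],[0,0,0,0.053,-1],[0,0,0,0.053,-1],[0,0,0,0.053,-1],[0,0,0,0.053,-1],[0,0,0,0.053,-1],[0,0,0,0.053,-1]]}}

```text
time_s: 26.4
tcp_pos: [0.6164, 0.2052, 0.2733]
orientation: [3.141, 0.008, 0.161]
wrist_force: [0.3, -0.2, -4.4]
finger_gap: 0.0129
grasp_force: 60.6
```

Call:
{"method": "apply_moves", "body": {"steps": [[0,0,0,0.053,-1],[0,0,0,0.053,-1],[-0.013,0.182,0,0.005,-1],[-0.013,0.182,0,0,-1],[-0.013,0.182,0,0,-1],[-0.013,0.182,0,0,-1],[-0.013,0.182,0,0,-1],[-0.013,0.182,0,0,-1]]}}

```text
time_s: 27.4
tcp_pos: [0.5343, -0.1133, 0.2742]
orientation: [-3.141, 0.006, -0.182]
wrist_force: [0.1, -0.6, -4.3]
finger_gap: 0.0133
grasp_force: 60.3
```

Call:
{"method": "apply_moves", "body": {"steps": [[-0.013,0.182,0,0,-1],[-0.013,0.182,0,0,-1],[-0.013,0.182,0,0,-1],[0,0,0,0,-1],[0,0,0,0,-1]]}}

```text
time_s: 28.02
tcp_pos: [0.4942, -0.2703, 0.2751]
orientation: [-3.138, 0.005, -0.184]
wrist_force: [-0.2, 0.2, -4.1]
finger_gap: 0.0134
grasp_force: 61.0
```

```bash
python3 ins.py -.033
```

```text
[[   0.4947   -0.2699    0.2757 -100.4542]
 [   0.4951   -0.2697    0.2763 -100.3972]
 [   0.4955   -0.2697    0.2769 -100.3702]]
from [ 0.4951 -0.2698  0.2763] -100.4
  3x [0.009, 0.004, 0.1, 0, -1]
  4x [-0.0, 0.068, 0.0, 0, -1]
```

Call:
{"method": "apply_moves", "body": {"steps": [[0.009,0.004,0.103,0,-1],[0.009,0.004,0.103,0,-1],[0.009,0.004,0.103,0,-1],[0,0.068,0,0,-1],[0,0.068,0,0,-1],[0,0.068,0,0,-1],[0,0.068,0,0,-1],[0,0,0,0,-1]]}}

```text
time_s: 29.18
tcp_pos: [0.4881, -0.3593, 0.1866]
orientation: [3.14, -0.002, -0.185]
wrist_force: [-0.1, 0.3, -3.7]
finger_gap: 0.0133
grasp_force: 61.1
```

Call:
{"method": "apply_moves", "body": {"steps": [[0,0,0.025,0,-1],[0,0,0.025,0,-1],[0,0,0.025,0,-1],[0,0,0.005,0,-1],[0,0,0,0,-1],[0,0,0,0,-1]]}}

```text
time_s: 29.92
tcp_pos: [0.4886, -0.3567, 0.162]
orientation: [3.141, -0.001, -0.182]
wrist_force: [0.4, 0.4, -4.5]
finger_gap: 0.0131
grasp_force: 61.0
```

Call:
{"method": "apply_moves", "body": {"steps": [[0,0,0.008,0,-1],[0,0,0.003,0,-1],[0,0,0,0,-1]]}}

```text
time_s: 30.3
tcp_pos: [0.4889, -0.357, 0.1601]
orientation: [3.141, -0.002, -0.183]
wrist_force: [-0.9, 1.9, 5.9]
finger_gap: 0.0131
grasp_force: 62.5
```

Supported by the floor (the force reversed). Releasing.

Call:
{"method": "apply_moves", "body": {"steps": [[0,0,-0.002,0,-1],[0,0,0,0,-0.3],[0,0,0,0,0.3],[0,0,0,0,0.3],[0,0,-0.121,0,0.3],[0,0,-0.121,0,0.3],[0,0,-0.121,0,0.5],[0,0,0,0,1]]}}

```text
time_s: 31.3
tcp_pos: [0.4903, -0.3583, 0.272]
orientation: [3.137, -0.007, -0.183]
wrist_force: [0.3, -0.1, 0.1]
finger_gap: 0.0797
grasp_force: 0.0
```

```bash
python3 totes.py; python3 m.py .433 .130 -46.2 -.098
```

```text
tote [239. 217.] 2184 [0.6225 0.2049] 15.9 [0.1615 0.0681]
tote [336. 220.] 2176 [ 0.6101 -0.0057] 12.0 [0.1596 0.0661]
tote [172. 287.] 3451 [0.4812 0.3599] 127.4 [0.1812 0.0954]
tote [279. 306.] 2329 [0.4297 0.1213] -45.3 [0.1541 0.0672]
tote [385. 295.] 2268 [ 0.4459 -0.1046] 80.3 [0.1544 0.0649]
black [228.3 212.9] 173 [[0.6125 0.2097]]
black [234.1 215.2] 106 [[0.6073 0.1981]]
black [269.  303.6] 236 [[0.4328 0.1304]]
from [ 0.4892 -0.3573  0.2695] -100.5
  turn 6x [0,0,0,-0.05,1]
  9x [0.109, -0.145, 0.004, 0, 1] + rest [0.002, -0.001, -0.004]
  3x [0.0, -0.0, 0.169, 0, 1]
  3x [0,0,0,0,-1]
  4x [0.0, -0.0, -0.143, 0, -1]
  turn 6x [0,0,0,0.05,-1]
  7x [0.037, 0.183, -0.0, 0, -1] + rest [-0.003, 0.002, -0.002]
  3x [-0.0, -0.0, 0.108, 0, -1]
  4x [-0.0, 0.069, -0.0, 0, -1]
  3x [-0.0, 0.0, 0.024, 0, -1]
  3x [0,0,0,0,0]
  3x [-0.0, 0.0, -0.121, 0, 0.3]
```

Call:
{"method": "apply_moves", "body": {"steps": [[0,0,0,-0.05,1],[0,0,0,-0.05,1],[0,0,0,-0.05,1],[0,0,0,-0.05,1],[0,0,0,-0.05,1],[0,0,0,-0.05,1],[0.109,-0.145,0.004,0,1],[0.109,-0.145,0.004,0,1],[0.109,-0.145,0.004,0,1]]}}

```text
time_s: 32.48
tcp_pos: [0.4681, -0.1924, 0.2619]
orientation: [-3.138, 0.001, 0.759]
wrist_force: [0.4, 0.1, 1.2]
finger_gap: 0.0853
grasp_force: 0.0
```

Call:
{"method": "apply_moves", "body": {"steps": [[0.109,-0.145,0.004,0,1],[0.109,-0.145,0.004,0,1],[0.109,-0.145,0.004,0,1],[0.109,-0.145,0.004,0,1],[0.109,-0.145,0.004,0,1],[0.109,-0.145,0.004,0,1],[-0.02,0.003,-0.004,0,1],[0,0,0,0,1],[0,0,0,0,1]]}}

```text
time_s: 33.6
tcp_pos: [0.4281, 0.124, 0.2577]
orientation: [-3.141, 0.001, 0.758]
wrist_force: [-0.3, -0.3, -0.6]
finger_gap: 0.0852
grasp_force: 0.0
```

Call:
{"method": "apply_moves", "body": {"steps": [[0,0,0.169,0,1],[0,0,0.169,0,1],[0,0,0.169,0,1],[0,0,0,0,1],[0,0,0,0,-1],[0,0,0,0,-1],[0,0,0,0,-1],[0,0,0,0,-1],[0,0,0,0,-1]]}}

```text
time_s: 34.72
tcp_pos: [0.4292, 0.1253, 0.1072]
orientation: [3.14, -0.002, 0.76]
wrist_force: [0.4, -1.0, 5.2]
finger_gap: 0.0134
grasp_force: 61.4
```

Call:
{"method": "apply_moves", "body": {"steps": [[0,0,-0.143,0,-1],[0,0,-0.143,0,-1],[0,0,-0.143,0,-1],[0,0,-0.143,0,-1],[0,0,0,0,-1]]}}

```text
time_s: 35.35
tcp_pos: [0.4304, 0.1257, 0.2807]
orientation: [3.138, -0.006, 0.76]
wrist_force: [-0.0, 0.4, -3.2]
finger_gap: 0.0134
grasp_force: 60.1
```

Call:
{"method": "apply_moves", "body": {"steps": [[0,0,0,0.05,-1],[0,0,0,0.05,-1],[0,0,0,0.05,-1],[0,0,0,0.05,-1],[0,0,0,0.05,-1],[0,0,0,0.05,-1],[0.037,0.183,0,0,-1],[0.037,0.183,0,0,-1],[0.037,0.183,0,0,-1]]}}

```text
time_s: 36.48
tcp_pos: [0.429, -0.0437, 0.2745]
orientation: [-3.141, 0.005, -0.181]
wrist_force: [1.1, -0.6, -2.8]
finger_gap: 0.0133
grasp_force: 60.4
```

Call:
{"method": "apply_moves", "body": {"steps": [[0.037,0.183,0,0,-1],[0.037,0.183,0,0,-1],[0.037,0.183,0,0,-1],[0.037,0.183,0,0,-1],[0,0,0,0,-1],[0,0,0,0,-1]]}}

```text
time_s: 37.22
tcp_pos: [0.4333, -0.2655, 0.2747]
orientation: [-3.138, 0.005, -0.184]
wrist_force: [-0.3, 0.3, -3.7]
finger_gap: 0.0136
grasp_force: 61.2
```

```bash
python3 ins.py -.098
```

```text
[[   0.4336   -0.2652    0.2753 -100.4453]
 [   0.4341   -0.2651    0.2759 -100.3975]
 [   0.4344   -0.2651    0.2765 -100.3683]]
from [ 0.434  -0.2651  0.2759] -100.4
  3x [0.005, -0.004, 0.1, 0, -1]
  4x [-0.0, 0.069, -0.0, 0, -1]
```

Call:
{"method": "apply_moves", "body": {"steps": [[0.005,-0.004,0.103,0,-1],[0.005,-0.004,0.103,0,-1],[0.005,-0.004,0.103,0,-1],[0,0.069,0,0,-1],[0,0.069,0,0,-1],[0,0.069,0,0,-1],[0,0.069,0,0,-1],[0,0,0,0,-1]]}}

```text
time_s: 38.38
tcp_pos: [0.4248, -0.3482, 0.1859]
orientation: [3.14, -0.002, -0.185]
wrist_force: [0.7, 0.6, -2.7]
finger_gap: 0.0132
grasp_force: 61.3
```

Call:
{"method": "apply_moves", "body": {"steps": [[0,0,0.025,0,-1],[0,0,0.025,0,-1],[0,0,0.025,0,-1],[0,0,0.005,0,-1],[0,0,0,0,-1],[0,0,0,0,-1]]}}

```text
time_s: 39.12
tcp_pos: [0.4252, -0.3457, 0.1614]
orientation: [3.141, -0.001, -0.182]
wrist_force: [0.7, 0.6, -2.8]
finger_gap: 0.0132
grasp_force: 61.2
```

Call:
{"method": "apply_moves", "body": {"steps": [[0,0,0.007,0,-1],[0,0,0.002,0,-1],[0,0,0,0,-1]]}}

```text
time_s: 39.5
tcp_pos: [0.4253, -0.3459, 0.1592]
orientation: [3.141, -0.001, -0.183]
wrist_force: [-0.6, 0.9, 2.2]
finger_gap: 0.0135
grasp_force: 62.0
```

Call:
{"method": "apply_moves", "body": {"steps": [[0,0,0,0,-0.3],[0,0,0,0,0.3],[0,0,0,0,0.3],[0,0,-0.121,0,0.3],[0,0,-0.121,0,0.3],[0,0,-0.121,0,0.5],[0,0,0,0,1]]}}

```text
time_s: 40.38
tcp_pos: [0.4268, -0.3474, 0.2712]
orientation: [3.137, -0.007, -0.183]
wrist_force: [0.2, 0.0, -0.1]
finger_gap: 0.0798
grasp_force: 0.0
```

```bash
python3 totes.py; python3 look.py 4
python3 - <<'E'
from h import *
q=lambda X,Y:((X+.5)/2.55-.5+125,(Y+.5)/2.55-.5+170)
P=cast("top",[q(17,318),q(67,372),q(195,268),q(150,212)],.08);print(P.round(4).tolist(),"mean",P.mean(0).round(4))
for a,b in((0,1),(1,2),(3,2),(0,3)): d=P[b]-P[a];print(np.hypot(*d).round(4),np.degrees(np.arctan2(d[1],d[0])).round(1))
E
```

```text
tote [239. 217.] 2188 [0.6224 0.2052] 16.2 [0.1612 0.068 ]
tote [336. 220.] 2169 [ 0.6096 -0.006 ] 12.3 [0.1585 0.0665]
tote [172. 287.] 3438 [0.4816 0.3596] 127.0 [0.1811 0.0955]
tote [280. 307.] 2332 [0.4267 0.1203] -45.2 [0.1554 0.0674]
tote [385. 295.] 2266 [ 0.4458 -0.1045] 80.2 [0.1544 0.0648]
black [228.3 212.1] 167 [[0.614  0.2096]]
black [265.6 303.7] 120 [[0.4327 0.1368]]
[[0.4595, 0.4214], [0.4157, 0.3782], [0.4966, 0.2753], [0.5432, 0.3134]] mean [0.4787 0.3471]
0.0615 -135.4
0.1309 -51.8
0.0601 -140.7
0.1367 -52.2
```

View pics/l_4.png

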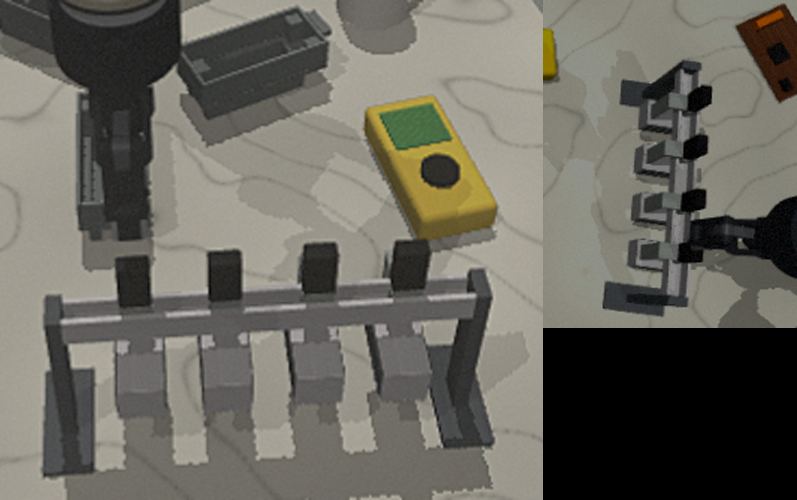

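All four modules hang level, with tabs at about (135,280), (225,275), (320,270) and (410,265) in the side crop. Next I'll measure the base tote from a zoom of both views.

Run:
```python
import cv2,numpy as np
t=cv2.imread("pics/top0.png")[240:335,122:227]; s=cv2.imread("pics/side0.png")[140:215,210:300]
g=lambda i,f:cv2.resize(np.clip(i.astype(float)*1.6,0,255).astype(np.uint8),None,fx=f,fy=f,interpolation=cv2.INTER_CUBIC)
a=g(t,4);b=g(s,4);H=max(a.shape[0],b.shape[0]);p=lambda i:np.pad(i,((0,H-i.shape[0]),(0,0),(0,0)))
o=np.hstack([p(a),p(b)]);print(a.shape,b.shape,o.shape);cv2.imwrite("pics/base.png",o)
```

```text
(380, 420, 3) (300, 360, 3) (380, 780, 3)
```

View pics/base.png

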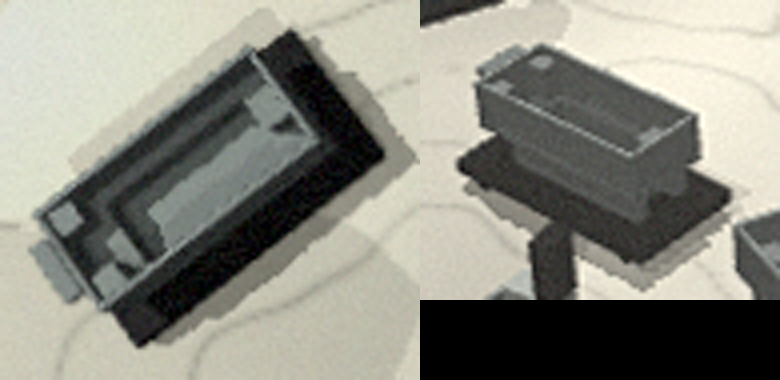

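Rim corners in the crop (top, then side): (36,216), (104,308), (322,140), (253,48) and (478,88), (633,153), (697,113), (543,45). The tab is at left in both.

Run:
```python
from h import *
q=lambda X,Y,ox,oy:((X+.5)/4-.5+ox,(Y+.5)/4-.5+oy)
for n,L in(("top",[q(*p,122,240) for p in((36,216),(104,308),(322,140),(253,48))]),("side",[q(x-420,y,210,140) for x,y in((543,45),(478,88),(633,153),(697,113))])):
    P=cast(n,L,.08);print(n,P.round(4).tolist(),"mean",P.mean(0).round(4))
    for a,b in((0,1),(2,1),(3,2),(3,0)): d=P[b]-P[a];print(np.hypot(*d).round(4),np.degrees(np.arctan2(d[1],d[0])).round(1))
```

```text
top [[0.4611, 0.4231], [0.4137, 0.3852], [0.4969, 0.2733], [0.5456, 0.3106]] mean [0.4793 0.348 ]
0.0607 -141.4
0.1394 126.6
0.0613 -142.6
0.1407 126.9
side [[0.465, 0.4223], [0.4161, 0.381], [0.5011, 0.2813], [0.5489, 0.315]] mean [0.4828 0.3499]
0.064 -139.9
0.1311 130.5
0.0585 -144.8
0.1362 128.1
```

```bash
cat > t.py <<'E'
import sys
from h import *
x,y,ph,k=map(float,sys.argv[1:5]);B=(.4805,.3487);F=37.
s=state();f=(np.degrees(s["orientation"][2])-90+180)%360-180
hz=max(.22,.038+.054*k+.05)
plan([(x,y,.2,ph,1),(x,y,.018,ph,1,.15),("wait -1",-1,5),(x,y,hz,ph,-1,.15),(*B,hz,F,-1,.17),(*B,.038+.054*k+.012,F,-1,.1),(*B,.038+.054*k,F,-1,.02)],(*s["tcp_pos"],f))
E
sed -i 's/"wait -1"/"wait"/' t.py; python3 t.py .428 .121 44.8 1
```

```text
from [ 0.4243 -0.345   0.266 ] -100.5
  turn 15x [0,0,0,-0.054,1]
  9x [0.12, 0.124, 0.024, 0, 1] + rest [0.003, -0.002, 0.004]
  turn 1x [0,0,0,0.003,1]
  5x [-0.0, -0.0, 0.121, 0, 1]
  5x [0,0,0,0,-1]
  5x [-0.0, -0.0, -0.134, 0, -1]
  turn 1x [0,0,0,0.043,-1]
  5x [0.1, 0.119, -0.0, 0, -1]
  4x [0.0, 0.0, 0.096, 0, -1]
  3x [0.0, 0.001, 0.014, 0, -1]
```

Call:
{"method": "apply_moves", "body": {"steps": [[0,0,0,-0.054,1],[0,0,0,-0.054,1],[0,0,0,-0.054,1],[0,0,0,-0.054,1],[0,0,0,-0.054,1],[0,0,0,-0.054,1],[0,0,0,-0.054,1],[0,0,0,-0.054,1],[0,0,0,-0.054,1],[0,0,0,-0.054,1]], "newtons": 45}}

```text
time_s: 41.78
tcp_pos: [0.4239, -0.3446, 0.2648]
orientation: [-3.138, -0.003, 1.52]
wrist_force: [0.5, -1.0, 0.3]
finger_gap: 0.0857
grasp_force: 0.0
```

Call:
{"method": "apply_moves", "body": {"steps": [[0,0,0,-0.054,1],[0,0,0,-0.054,1],[0,0,0,-0.054,1],[0,0,0,-0.054,1],[0,0,0,-0.051,1],[0.12,0.124,0.024,0,1],[0.12,0.124,0.024,0,1],[0.12,0.124,0.024,0,1],[0.12,0.124,0.024,0,1]]}}

```text
time_s: 42.9
tcp_pos: [0.4276, -0.1365, 0.2362]
orientation: [-3.14, -0.003, 2.352]
wrist_force: [0.8, 0.2, 1.4]
finger_gap: 0.0854
grasp_force: 0.0
```

Call:
{"method": "apply_moves", "body": {"steps": [[0.12,0.124,0.024,0,1],[0.12,0.124,0.024,0,1],[0.12,0.124,0.024,0,1],[0.12,0.124,0.024,0,1],[0.12,0.124,0.024,0,1],[0.003,-0.002,0.004,0,1],[0,0,0,0,1],[0,0,0,0,1]]}}

```text
time_s: 43.9
tcp_pos: [0.4329, 0.1193, 0.2008]
orientation: [-3.14, -0.0, 2.351]
wrist_force: [-0.1, -0.7, -0.2]
finger_gap: 0.0855
grasp_force: 0.0
```

```bash
cat > av.py <<'E'
import sys
from h import *
S=[]
for _ in range(3): grab_frame("top");s=state();S.append([*s["tcp_pos"],(np.degrees(s["orientation"][2])-90+180)%360-180])
a=list(map(float,sys.argv[1:5]));print(np.array(S).round(4).tolist());plan([(*a,9)],tuple(np.mean(S,0)))
E
python3 av.py .428 .121 .018 44.8
```

```text
[[0.4331, 0.1192, 0.201, 44.6828], [0.4333, 0.1193, 0.2013, 44.6773], [0.4334, 0.1194, 0.2014, 44.6758]]
from [0.4332 0.1193 0.2012] 44.7
  4x [0.004, -0.002, 0.153, 0, 9]
```

Call:
{"method": "apply_moves", "body": {"steps": [[0.016,-0.008,0,0,1],[0,0,0.153,0,1],[0,0,0.153,0,1],[0,0,0.153,0,1],[0,0,0.153,0,1],[0,0,0,0,1]]}}

```text
time_s: 44.8
tcp_pos: [0.4237, 0.1212, 0.0147]
orientation: [-3.133, -0.006, 2.352]
wrist_force: [-0.4, -1.0, -0.5]
finger_gap: 0.0853
grasp_force: 0.0
```

Call:
{"method": "apply_moves", "body": {"steps": [[0,0,0,0,-1],[0,0,0,0,-1],[0,0,0,0,-1],[0,0,0,0,-1]]}}

```text
time_s: 45.3
tcp_pos: [0.4301, 0.1226, 0.0197]
orientation: [3.138, 0.002, 2.353]
wrist_force: [-0.4, -0.4, 7.3]
finger_gap: 0.0636
grasp_force: 51.5
```

```bash
python3 -c "
from h import *
s=state();print(s['tcp_pos'],s['finger_gap'],s['grasp_force'])"; python3 totes.py
```

```text
[0.43008484 0.12259016 0.01970909] 0.06360011980603626 51.53132585808635
tote [239. 217.] 2170 [0.6224 0.2047] 15.3 [0.1607 0.0674]
tote [336. 220.] 2171 [ 0.6096 -0.0058] 12.0 [0.1589 0.0665]
tote [172. 287.] 3401 [0.4812 0.3598] 126.7 [0.1813 0.0953]
tote [385. 295.] 2270 [ 0.446  -0.1044] 80.5 [0.1539 0.0658]
black [227.6 221.4] 102 [[0.5952 0.2108]]
black [299.6 292. ] 197 [[0.4531 0.0718]]
black [242.4 322.1] 546 [[0.3992 0.1812]]
```

Call:
{"method": "apply_moves", "body": {"steps": [[0,0,-0.134,0,-1],[0,0,-0.134,0,-1],[0,0,-0.134,0,-1],[0,0,-0.134,0,-1],[0,0,-0.134,0,-1],[0,0,0,0.043,-1],[0,0,0,0,-1]]}}

```text
time_s: 46.22
tcp_pos: [0.4279, 0.1222, 0.2194]
orientation: [3.14, 0.001, 2.219]
wrist_force: [-1.2, -0.4, -2.0]
finger_gap: 0.0632
grasp_force: 50.9
```

Call:
{"method": "apply_moves", "body": {"steps": [[0.1,0.119,0,0,-1],[0.1,0.119,0,0,-1],[0.1,0.119,0,0,-1],[0.1,0.119,0,0,-1],[0.1,0.119,0,0,-1],[0,0,0,0,-1],[0,0,0,0,-1]]}}

```text
time_s: 47.1
tcp_pos: [0.4789, 0.3487, 0.2173]
orientation: [-3.138, 0.0, 2.22]
wrist_force: [-0.3, 0.7, -2.8]
finger_gap: 0.0636
grasp_force: 51.0
```

```bash
python3 av.py .4805 .3487 .110 37
```

```text
[[0.4791, 0.3483, 0.2175, 37.1072], [0.4793, 0.3482, 0.2179, 37.0643], [0.4796, 0.3482, 0.2182, 37.0343]]
from [0.4794 0.3482 0.2179] 37.1
  2x [-0.001, 0.002, 0.18, 0, 9]
```

Call:
{"method": "apply_moves", "body": {"steps": [[-0.002,0.003,0.12,0,-1],[0,0,0.12,0,-1],[0,0,0.12,0,-1],[0,0,0,0,-1],[0,0,0.02,0,-1],[0,0,0,0,-1]]}}

```text
time_s: 48.0
tcp_pos: [0.4822, 0.35, 0.1063]
orientation: [3.139, 0.0, 2.217]
wrist_force: [-0.3, 0.7, -1.2]
finger_gap: 0.0632
grasp_force: 50.9
```

Call:
{"method": "apply_moves", "body": {"steps": [[0,0,0.01,0,-1],[0,0,0.01,0,-1],[0,0,0,0,-1]]}}

```text
time_s: 48.38
tcp_pos: [0.481, 0.3495, 0.0986]
orientation: [-3.141, -0.0, 2.218]
wrist_force: [-0.1, -0.2, -1.1]
finger_gap: 0.0636
grasp_force: 50.9
```

Call:
{"method": "apply_moves", "body": {"steps": [[0,0,0.01,0,-1],[0,0,0,0,-1],[0,0,0,0,-1]]}}

```text
time_s: 48.75
tcp_pos: [0.4811, 0.3495, 0.0956]
orientation: [-3.141, 0.0, 2.218]
wrist_force: [-0.3, 0.0, -1.4]
finger_gap: 0.0634
grasp_force: 50.9
```

Call:
{"method": "apply_moves", "body": {"steps": [[0,0,0.007,0,-1],[0,0,0,0,-1],[0,0,0,0,-1]]}}

```text
time_s: 49.12
tcp_pos: [0.4814, 0.3497, 0.0938]
orientation: [3.141, 0.0, 2.218]
wrist_force: [-0.4, 0.6, -1.2]
finger_gap: 0.0634
grasp_force: 51.2
```

Call:
{"method": "apply_moves", "body": {"steps": [[0,0,0.003,0,-1],[0,0,0,0,-1],[0,0,0,0,-1]]}}

```text
time_s: 49.5
tcp_pos: [0.4814, 0.3498, 0.0937]
orientation: [3.141, 0.0, 2.218]
wrist_force: [-1.0, -0.7, 5.2]
finger_gap: 0.0635
grasp_force: 51.7
```

Call:
{"method": "apply_moves", "body": {"steps": [[0,0,0,0,0.3],[0,0,0,0,1],[0,0,0,0,1],[0,0,-0.12,0,1],[0,0,-0.15,0,1],[0,0,-0.15,0,1],[0,0,0,0,1]]}}

```text
time_s: 50.38
tcp_pos: [0.4841, 0.3514, 0.2237]
orientation: [3.132, 0.001, 2.218]
wrist_force: [0.4, -0.5, -0.5]
finger_gap: 0.0853
grasp_force: 0.0
```

```bash
python3 t.py .4475 -.1035 -9.7 2
```

```text
from [0.4841 0.3514 0.2237] 37.1
  turn 5x [0,0,0,0.052,1]
  9x [-0.168, 0.015, 0.009, 0, 1] + rest [-0.003, 0.001, -0.002]
  5x [-0.0, 0.0, 0.121, 0, 1]
  5x [0,0,0,0,-1]
  5x [-0.0, 0.0, -0.134, 0, -1]
  turn 5x [0,0,0,-0.052,-1]
  9x [0.126, 0.111, -0.0, 0, -1] + rest [0.002, -0.003, -0.002]
  3x [0.0, 0.0, 0.069, 0, -1]
  2x [0.0, 0.0, 0.02, 0, -1]
```

Call:
{"method": "apply_moves", "body": {"steps": [[0,0,0,0.052,1],[0,0,0,0.052,1],[0,0,0,0.052,1],[0,0,0,0.052,1],[0,0,0,0.052,1],[-0.168,0.015,0.009,0,1],[-0.168,0.015,0.009,0,1],[-0.168,0.015,0.009,0,1],[-0.168,0.015,0.009,0,1],[-0.168,0.015,0.009,0,1]]}}

```text
time_s: 51.62
tcp_pos: [0.4595, 0.0957, 0.2037]
orientation: [-3.14, 0.001, 1.401]
wrist_force: [0.3, -0.2, 0.5]
finger_gap: 0.0854
grasp_force: 0.0
```

Call:
{"method": "apply_moves", "body": {"steps": [[-0.168,0.015,0.009,0,1],[-0.168,0.015,0.009,0,1],[-0.168,0.015,0.009,0,1],[-0.168,0.015,0.009,0,1],[0,0,0,0,1],[0,0,0,0,1]]}}

```text
time_s: 52.38
tcp_pos: [0.4435, -0.1039, 0.1933]
orientation: [-3.139, -0.001, 1.4]
wrist_force: [-0.0, 1.1, -0.4]
finger_gap: 0.0856
grasp_force: 0.0
```

```bash
python3 av.py .4475 -.1035 .018 -9.7; python3 totes.py|grep tote
python3 - <<'E'
from h import *
g=lambda i,f:cv2.resize(np.clip(i.astype(float)*1.6,0,255).astype(np.uint8)[...,::-1],None,fx=f,fy=f,interpolation=cv2.INTER_CUBIC)
a=g(grab_frame("top")[230:335,112:227],3.5);b=g(grab_frame("side")[115:215,200:305],3.5);H=max(a.shape[0],b.shape[0]);p=lambda i:np.pad(i,((0,H-i.shape[0]),(0,0),(0,0)))
cv2.imwrite("pics/s1.png",np.hstack([p(a),p(b)]))
E
```

```text
[[0.4438, -0.1035, 0.1935, -9.7175], [0.444, -0.1032, 0.1938, -9.6698], [0.4442, -0.1031, 0.194, -9.6361]]
from [ 0.444  -0.1033  0.1938] -9.7
  4x [0.0, 0.003, 0.146, 0, 9]
tote [239. 217.] 2166 [0.6228 0.205 ] 16.0 [0.1611 0.0676]
tote [336. 220.] 2168 [ 0.6096 -0.0059] 12.0 [0.1589 0.0661]
tote [376. 283.] 1703 [ 0.5088 -0.1003] -17.7 [0.1829 0.0928]
tote [168. 285.] 4180 [0.4933 0.3744] 126.7 [0.1859 0.1136]
```

View pics/s1.png

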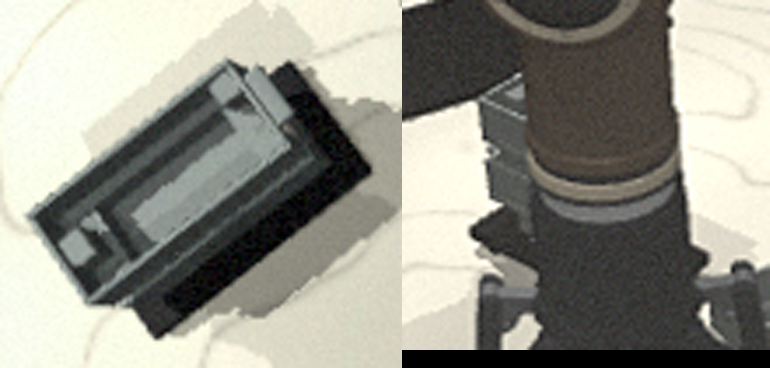

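The first tote is seated with its tab reversed (at upper right). Rim corners: (28,216), (94,303), (290,148), (228,60). I'll check its centre while gripping the next tote.

Run:
```python
from h import *
P=cast("top",[((X+.5)/3.5-.5+112,(Y+.5)/3.5-.5+230) for X,Y in((28,216),(94,303),(290,148),(228,60))],.134)
print(P.round(4).tolist(),P.mean(0).round(4))
for a,b in((0,1),(2,1),(3,2),(3,0)): d=P[b]-P[a];print(np.hypot(*d).round(4),np.degrees(np.arctan2(d[1],d[0])).round(1))
```

```text
[[0.4621, 0.4215], [0.4138, 0.3817], [0.4965, 0.2735], [0.5467, 0.3099]] [0.4798 0.3466]
0.0626 -140.4
0.1361 127.4
0.062 -144.1
0.1401 127.2
```

Call:
{"method": "apply_moves", "body": {"steps": [[0,0.012,0,0,1],[0,0,0.146,0,1],[0,0,0.146,0,1],[0,0,0.146,0,1],[0,0,0.146,0,1],[0,0,0,0,1],[0,0,0,0,1]]}}

```text
time_s: 53.55
tcp_pos: [0.4491, -0.1053, 0.0203]
orientation: [3.14, 0.0, 1.401]
wrist_force: [-0.4, -0.6, 0.6]
finger_gap: 0.0855
grasp_force: 0.0
```

Call:
{"method": "apply_moves", "body": {"steps": [[0,0,0,0,-1],[0,0,0,0,-1],[0,0,0,0,-1],[0,0,0,0,-1],[0,0,0,0,-1]]}}

```text
time_s: 54.18
tcp_pos: [0.4496, -0.1055, 0.0213]
orientation: [3.138, 0.001, 1.401]
wrist_force: [-0.2, 1.4, 7.2]
finger_gap: 0.0635
grasp_force: 50.9
```

Call:
{"method": "apply_moves", "body": {"steps": [[0,0,-0.134,0,-1],[0,0,-0.134,0,-1],[0,0,-0.134,0,-1],[0,0,-0.134,0,-1],[0,0,-0.134,0,-1],[0,0,0,-0.052,-1],[0,0,0,-0.052,-1],[0,0,0,-0.052,-1],[0,0,0,-0.052,-1],[0,0,0,-0.052,-1]]}}

```text
time_s: 55.42
tcp_pos: [0.4477, -0.1049, 0.2208]
orientation: [3.141, 0.001, 2.223]
wrist_force: [0.1, -0.1, -0.8]
finger_gap: 0.0634
grasp_force: 50.9
```

Call:
{"method": "apply_moves", "body": {"steps": [[0.126,0.111,0,0,-1],[0.126,0.111,0,0,-1],[0.126,0.111,0,0,-1],[0.126,0.111,0,0,-1],[0.126,0.111,0,0,-1],[0.126,0.111,0,0,-1],[0.126,0.111,0,0,-1],[0.126,0.111,0,0,-1],[0.126,0.111,0,0,-1],[0,0,0,0,-1]]}}

```text
time_s: 56.68
tcp_pos: [0.4819, 0.3505, 0.2208]
orientation: [3.139, -0.001, 2.222]
wrist_force: [0.8, -0.1, -2.2]
finger_gap: 0.0637
grasp_force: 51.1
```

Call:
{"method": "apply_moves", "body": {"steps": [[0,0,0,0,-1],[0,0,0,0,-1]]}}

```text
time_s: 56.92
tcp_pos: [0.4819, 0.3458, 0.2202]
orientation: [-3.141, 0.0, 2.216]
wrist_force: [0.1, -1.0, -1.9]
finger_gap: 0.0636
grasp_force: 51.1
```

```bash
python3 av.py .482 .3475 .162 37.1; python3 totes.py|grep tote
```

```text
[[0.482, 0.3458, 0.2203, 36.9721], [0.4821, 0.3459, 0.2203, 36.97], [0.4822, 0.346, 0.2204, 36.9727]]
from [0.4821 0.3459 0.2203] 37.0
  2x [0.002, 0.001, 0.097, 0, 9]
tote [239. 217.] 2178 [0.6229 0.2048] 16.0 [0.1612 0.0682]
tote [335. 220.] 2164 [ 0.61   -0.0058] 11.8 [0.1592 0.0664]
```

Call:
{"method": "apply_moves", "body": {"steps": [[0.003,0.003,0.104,0,-1],[0,0,0.104,0,-1],[0,0,0,0,-1],[0,0,0,0,-1]]}}

```text
time_s: 57.62
tcp_pos: [0.483, 0.3485, 0.1588]
orientation: [3.14, 0.0, 2.217]
wrist_force: [0.3, 0.9, -1.4]
finger_gap: 0.0634
grasp_force: 50.9
```

Call:
{"method": "apply_moves", "body": {"steps": [[0,0,0.01,0,-1],[0,0,0.01,0,-1],[0,0,0,0,-1],[0,0,0,0,-1]]}}

```text
time_s: 58.12
tcp_pos: [0.4822, 0.3484, 0.1519]
orientation: [3.141, 0.0, 2.218]
wrist_force: [-0.1, -0.1, -1.6]
finger_gap: 0.0632
grasp_force: 50.9
```

Call:
{"method": "apply_moves", "body": {"steps": [[0,0,0.006,0,-1],[0,0,0,0,-1],[0,0,0,0,-1]]}}

```text
time_s: 58.5
tcp_pos: [0.4822, 0.3484, 0.1499]
orientation: [-3.141, 0.0, 2.218]
wrist_force: [-0.0, -0.5, -1.0]
finger_gap: 0.0634
grasp_force: 50.9
```

Past rim level with no contact, so the feet are inside. Seating.

Call:
{"method": "apply_moves", "body": {"steps": [[0,0,0.006,0,-1],[0,0,0,0,-1],[0,0,0,0,-1]]}}

```text
time_s: 58.88
tcp_pos: [0.4825, 0.3485, 0.1494]
orientation: [3.141, 0.0, 2.218]
wrist_force: [-1.1, -1.6, 5.4]
finger_gap: 0.0633
grasp_force: 51.7
```

```bash
python3 totes.py|grep tote
```

```text
tote [239. 217.] 2164 [0.6227 0.2044] 15.7 [0.1613 0.0677]
tote [335. 220.] 2169 [ 0.61   -0.0058] 11.7 [0.1594 0.0664]
```

Call:
{"method": "apply_moves", "body": {"steps": [[0,0,0,0,0.3],[0,0,0,0,1],[0,0,0,0,1],[0,0,-0.12,0,1],[0,0,-0.15,0,1],[0,0,-0.13,0,1],[0,0,0,0,1],[0,0,0,0,1]]}}

```text
time_s: 59.92
tcp_pos: [0.4817, 0.3481, 0.2673]
orientation: [-3.14, -0.0, 2.218]
wrist_force: [-0.1, -0.3, 1.0]
finger_gap: 0.0852
grasp_force: 0.0
```

```bash
python3 t.py .6243 .2067 105.8 3
```

```text
from [0.4817 0.3481 0.2673] 37.1
  turn 7x [0,0,0,-0.055,1]
  4x [-0.081, -0.147, 0.056, 0, 1]
  turn 1x [0,0,0,0.003,1]
  5x [0.0, 0.0, 0.121, 0, 1]
  5x [0,0,0,0,-1]
  6x [0.0, 0.0, -0.129, 0, -1] + rest [0.001, 0.002, 0.003]
  turn 7x [0,0,0,0.055,-1]
  4x [0.166, -0.026, -0.0, 0, -1]
  turn 1x [0,0,0,-0.003,-1]
  2x [0.001, 0.0, 0.063, 0, -1]
  3x [-0.0, 0.0, 0.013, 0, -1]
```

Call:
{"method": "apply_moves", "body": {"steps": [[0,0,0,-0.055,1],[0,0,0,-0.055,1],[0,0,0,-0.055,1],[0,0,0,-0.055,1],[0,0,0,-0.055,1],[0,0,0,-0.055,1],[0,0,0,-0.052,1],[0,0,0,0,1]]}}

```text
time_s: 60.92
tcp_pos: [0.4811, 0.3477, 0.2657]
orientation: [-3.14, -0.004, -2.867]
wrist_force: [0.4, -0.6, -0.5]
finger_gap: 0.0855
grasp_force: 0.0
```

Call:
{"method": "apply_moves", "body": {"steps": [[-0.081,-0.147,0.056,0,1],[-0.081,-0.147,0.056,0,1],[-0.081,-0.147,0.056,0,1],[-0.081,-0.147,0.056,0,1],[0,0,0,0,1],[0,0,0,0,1],[0,0,0,0,1]]}}

```text
time_s: 61.8
tcp_pos: [0.6231, 0.2062, 0.2012]
orientation: [3.141, -0.0, -2.865]
wrist_force: [-0.4, -0.3, 0.6]
finger_gap: 0.0851
grasp_force: 0.0
```

```bash
python3 av.py .6243 .2067 .019 105.8; python3 totes.py|grep tote
```

```text
[[0.6232, 0.2064, 0.2015, 105.8749], [0.6233, 0.2064, 0.2016, 105.8861], [0.6234, 0.2063, 0.2017, 105.8946]]
from [0.6233 0.2063 0.2016] 105.9
  4x [-0.001, 0.0, 0.152, 0, 9]
tote [242. 209.] 2073 [0.6592 0.2034] -175.8 [0.1866 0.0753]
tote [335. 220.] 2147 [ 0.6092 -0.0051] 12.0 [0.1582 0.0658]
```

Call:
{"method": "apply_moves", "body": {"steps": [[-0.003,0,0.152,0,1],[0,0,0.152,0,1],[0,0,0.152,0,1],[0,0,0.152,0,1],[0,0,0,0,1],[0,0,0,0,1]]}}

```text
time_s: 62.75
tcp_pos: [0.6259, 0.206, 0.0203]
orientation: [-3.142, 0.003, -2.865]
wrist_force: [0.6, 0.3, 1.1]
finger_gap: 0.0855
grasp_force: 0.0
```

Call:
{"method": "apply_moves", "body": {"steps": [[0,0,0,0,-1],[0,0,0,0,-1],[0,0,0,0,-1],[0,0,0,0,-1],[0,0,0,0,-1]]}}

```text
time_s: 63.38
tcp_pos: [0.6272, 0.2062, 0.0219]
orientation: [3.142, 0.006, -2.865]
wrist_force: [-0.5, 1.1, 6.5]
finger_gap: 0.0637
grasp_force: 51.4
```

Call:
{"method": "apply_moves", "body": {"steps": [[0,0,-0.129,0,-1],[0,0,-0.129,0,-1],[0,0,-0.129,0,-1],[0,0,-0.129,0,-1],[0,0,-0.129,0,-1],[0,0,-0.129,0,-1],[0,0,0,0,-1]]}}

```text
time_s: 64.25
tcp_pos: [0.6272, 0.206, 0.2559]
orientation: [-3.141, 0.009, -2.866]
wrist_force: [0.1, 0.2, -1.1]
finger_gap: 0.0634
grasp_force: 50.7
```

Call:
{"method": "apply_moves", "body": {"steps": [[0,0,0,0.055,-1],[0,0,0,0.055,-1],[0,0,0,0.055,-1],[0,0,0,0.055,-1],[0,0,0,0.055,-1],[0,0,0,0.055,-1],[0,0,0,0.053,-1],[0,0,0,0,-1]]}}

```text
time_s: 65.25
tcp_pos: [0.6234, 0.205, 0.2485]
orientation: [-3.138, -0.001, 2.216]
wrist_force: [0.3, -0.7, -1.2]
finger_gap: 0.0635
grasp_force: 50.6
```

Call:
{"method": "apply_moves", "body": {"steps": [[0.166,-0.026,0,0,-1],[0.166,-0.026,0,0,-1],[0.166,-0.026,0,0,-1],[0.166,-0.026,0,0,-1],[0,0,0,0,-1],[0,0,0,0,-1],[0,0,0,0,-1]]}}

```text
time_s: 66.12
tcp_pos: [0.4809, 0.3451, 0.2504]
orientation: [-3.141, 0.0, 2.214]
wrist_force: [0.4, 0.8, -2.4]
finger_gap: 0.0633
grasp_force: 50.6
```

```bash
python3 av.py .4825 .347 .213 37.1; python3 totes.py|grep tote
```

```text
[[0.481, 0.3451, 0.2505, 36.8227], [0.481, 0.345, 0.2505, 36.8099], [0.481, 0.3451, 0.2506, 36.8039]]
from [0.481  0.3451 0.2506] 36.8
  1x [0.002, 0.008, 0.125, 0, 9]
tote [335. 220.] 2165 [ 0.6101 -0.0059] 12.0 [0.1592 0.0663]
```

Call:
{"method": "apply_moves", "body": {"steps": [[0.006,0.008,0,0,-1],[0,0,0.062,0,-1],[0,0,0.062,0,-1],[0,0,0,0,-1],[0,0,0,0,-1]]}}

```text
time_s: 66.95
tcp_pos: [0.4808, 0.3488, 0.213]
orientation: [-3.141, -0.0, 2.215]
wrist_force: [1.2, 0.7, -2.1]
finger_gap: 0.0635
grasp_force: 50.6
```

Call:
{"method": "apply_moves", "body": {"steps": [[0,0,0.01,0,-1],[0,0,0.01,0,-1],[0,0,0,0,-1],[0,0,0,0,-1]]}}

```text
time_s: 67.45
tcp_pos: [0.4811, 0.3489, 0.2077]
orientation: [3.141, 0.0, 2.214]
wrist_force: [-0.1, 0.0, -2.5]
finger_gap: 0.0634
grasp_force: 50.6
```

Call:
{"method": "apply_moves", "body": {"steps": [[0,0,0.006,0,-1],[0,0,0,0,-1],[0,0,0,0,-1]]}}

```text
time_s: 67.82
tcp_pos: [0.481, 0.3489, 0.2057]
orientation: [-3.142, -0.0, 2.214]
wrist_force: [-0.7, -0.6, -1.1]
finger_gap: 0.0633
grasp_force: 50.6
```

Call:
{"method": "apply_moves", "body": {"steps": [[0,0,0.008,0,-1],[0,0,0,0,-1],[0,0,0,0,-1]]}}

```text
time_s: 68.2
tcp_pos: [0.4813, 0.3492, 0.204]
orientation: [3.141, 0.0, 2.215]
wrist_force: [-0.6, -1.3, 1.7]
finger_gap: 0.0633
grasp_force: 50.8
```

Call:
{"method": "apply_moves", "body": {"steps": [[0,0,0.002,0,-1],[0,0,0,0,0.3],[0,0,0,0,1],[0,0,0,0,1],[0,0,-0.12,0,1],[0,0,-0.15,0,1],[0,0,-0.06,0,1],[0,0,0,0,1],[0,0,0,0,1]]}}

```text
time_s: 69.32
tcp_pos: [0.48, 0.3482, 0.2994]
orientation: [-3.138, -0.0, 2.214]
wrist_force: [-0.2, 0.2, 0.1]
finger_gap: 0.0856
grasp_force: 0.0
```

```bash
python3 totes.py|grep tote; python3 t.py .6115 -.004 -78 4
```

```text
tote [336. 220.] 2166 [ 0.6101 -0.0057] 12.0 [0.1596 0.066 ]
from [0.4799 0.3481 0.2992] 36.9
  turn 12x [0,0,0,0.053,1]
  7x [0.025, 0.177, 0.047, 0, 1]
  turn 1x [0,0,0,0.002,1]
  5x [0.0, 0.0, 0.122, 0, 1]
  5x [0,0,0,0,-1]
  7x [0.0, 0.0, -0.136, 0, -1] + rest [0.002, 0.002, -0.003]
  turn 12x [0,0,0,-0.053,-1]
  8x [0.151, 0.044, -0.0, 0, -1] + rest [-0.003, -0.004, -0.0]
  turn 1x [0,0,0,-0.003,-1]
  2x [0.0, 0.0, 0.063, 0, -1]
  3x [0.0, 0.0, 0.014, 0, -1]
```

Call:
{"method": "apply_moves", "body": {"steps": [[0,0,0,0.053,1],[0,0,0,0.053,1],[0,0,0,0.053,1],[0,0,0,0.053,1],[0,0,0,0.053,1],[0,0,0,0.053,1],[0,0,0,0.053,1],[0,0,0,0.053,1],[0,0,0,0.053,1],[0,0,0,0.053,1]]}}

```text
time_s: 70.62
tcp_pos: [0.4801, 0.3483, 0.2993]
orientation: [3.142, 0.004, 0.544]
wrist_force: [0.7, -0.5, -0.2]
finger_gap: 0.0855
grasp_force: 0.0
```

Call:
{"method": "apply_moves", "body": {"steps": [[0,0,0,0.053,1],[0,0,0,0.055,1],[0.025,0.177,0.047,0,1],[0.025,0.177,0.047,0,1],[0.025,0.177,0.047,0,1],[0.025,0.177,0.047,0,1],[0.025,0.177,0.047,0,1],[0.025,0.177,0.047,0,1],[0.025,0.177,0.047,0,1]]}}

```text
time_s: 71.75
tcp_pos: [0.609, -0.0052, 0.2005]
orientation: [-3.14, 0.003, 0.21]
wrist_force: [0.1, 0.9, 0.4]
finger_gap: 0.0856
grasp_force: 0.0
```

Call:
{"method": "apply_moves", "body": {"steps": [[0,0,0,0,1],[0,0,0,0,1]]}}

```text
time_s: 72.0
tcp_pos: [0.6087, -0.0035, 0.2014]
orientation: [-3.14, 0.003, 0.209]
wrist_force: [-0.9, 0.9, 0.1]
finger_gap: 0.0853
grasp_force: 0.0
```

```bash
python3 av.py .6115 -.004 .019 -78
```

```text
[[0.609, -0.0029, 0.2021, -77.9405], [0.6093, -0.0025, 0.2026, -77.8924], [0.6095, -0.0023, 0.203, -77.8625]]
from [ 0.6093 -0.0026  0.2025] -77.9
  4x [0.002, 0.002, 0.153, 0, 9]
```

Call:
{"method": "apply_moves", "body": {"steps": [[0,0.005,0.153,0,1],[0,0,0.153,0,1],[0,0,0.153,0,1],[0,0,0.153,0,1],[0,0,0,0,1],[0,0,0,0,1]]}}

```text
time_s: 72.9
tcp_pos: [0.6116, -0.0045, 0.0212]
orientation: [3.141, -0.003, 0.211]
wrist_force: [0.6, -0.9, 0.3]
finger_gap: 0.0853
grasp_force: 0.0
```

Call:
{"method": "apply_moves", "body": {"steps": [[0,0,0,0,-1],[0,0,0,0,-1],[0,0,0,0,-1],[0,0,0,0,-1],[0,0,0,0,-1]]}}

```text
time_s: 73.53
tcp_pos: [0.6128, -0.005, 0.0226]
orientation: [3.141, -0.005, 0.21]
wrist_force: [0.2, 2.6, 7.6]
finger_gap: 0.0636
grasp_force: 51.6
```

Call:
{"method": "apply_moves", "body": {"steps": [[0,0,-0.136,0,-1],[0,0,-0.136,0,-1],[0,0,-0.136,0,-1],[0,0,-0.136,0,-1],[0,0,-0.136,0,-1],[0,0,-0.136,0,-1],[0,0,-0.136,0,-1],[0,0,0,0,-1]]}}

```text
time_s: 74.53
tcp_pos: [0.6126, -0.0055, 0.3106]
orientation: [3.139, -0.01, 0.21]
wrist_force: [-0.1, 0.4, -1.1]
finger_gap: 0.0635
grasp_force: 50.7
```

Call:
{"method": "apply_moves", "body": {"steps": [[0,0,0,-0.053,-1],[0,0,0,-0.053,-1],[0,0,0,-0.053,-1],[0,0,0,-0.053,-1],[0,0,0,-0.053,-1],[0,0,0,-0.053,-1],[0,0,0,-0.053,-1],[0,0,0,-0.053,-1],[0,0,0,-0.053,-1],[0,0,0,-0.053,-1]]}}

```text
time_s: 75.78
tcp_pos: [0.6089, -0.0052, 0.3029]
orientation: [-3.138, -0.001, 1.881]
wrist_force: [-0.4, -1.2, -0.2]
finger_gap: 0.0636
grasp_force: 50.6
```

Call:
{"method": "apply_moves", "body": {"steps": [[0,0,0,-0.053,-1],[0,0,0,-0.056,-1],[0.151,0.044,0,0,-1],[0.151,0.044,0,0,-1],[0.151,0.044,0,0,-1],[0.151,0.044,0,0,-1],[0.151,0.044,0,0,-1],[0.151,0.044,0,0,-1],[0.151,0.044,0,0,-1],[0.151,0.044,0,0,-1]]}}

```text
time_s: 77.03
tcp_pos: [0.4744, 0.3483, 0.3031]
orientation: [-3.139, 0.0, 2.218]
wrist_force: [-0.1, 0.1, -0.8]
finger_gap: 0.0635
grasp_force: 50.6
```

Call:
{"method": "apply_moves", "body": {"steps": [[0,0,0,0,-1],[0,0,0,0,-1]]}}

```text
time_s: 77.28
tcp_pos: [0.4753, 0.347, 0.3035]
orientation: [-3.139, 0.001, 2.218]
wrist_force: [0.3, -0.5, -2.4]
finger_gap: 0.0633
grasp_force: 50.6
```

```bash
python3 av.py .481 .3487 .268 37.0
```

```text
[[0.4758, 0.3466, 0.3039, 37.0333], [0.4761, 0.3464, 0.3042, 36.9934], [0.4763, 0.3464, 0.3045, 36.9687]]
from [0.4761 0.3465 0.3042] 37.0
  1x [-0.004, 0.018, 0.121, 0, 9]
```

Call:
{"method": "apply_moves", "body": {"steps": [[-0.004,0.017,0,0,-1],[0,0,0.06,0,-1],[0,0,0.06,0,-1],[0,0,0,0,-1],[0,0,0,0,-1]]}}

```text
time_s: 78.05
tcp_pos: [0.4806, 0.3498, 0.2686]
orientation: [-3.141, -0.0, 2.218]
wrist_force: [-0.6, 0.7, -1.8]
finger_gap: 0.0637
grasp_force: 50.6
```

Call:
{"method": "apply_moves", "body": {"steps": [[0,0,0.01,0,-1],[0,0,0.01,0,-1],[0,0,0,0,-1],[0,0,0,0,-1]]}}

```text
time_s: 78.55
tcp_pos: [0.4812, 0.3501, 0.2639]
orientation: [3.14, 0.0, 2.218]
wrist_force: [-0.5, 0.3, 2.5]
finger_gap: 0.0633
grasp_force: 51.0
```

Call:
{"method": "apply_moves", "body": {"steps": [[0,0,0.006,0,-1],[0,0,0,0,-1],[0,0,0,0,-1]]}}

```text
time_s: 78.92
tcp_pos: [0.482, 0.3502, 0.2634]
orientation: [3.138, 0.001, 2.218]
wrist_force: [-2.0, 0.8, 6.7]
finger_gap: 0.0633
grasp_force: 51.7
```

Contact came 5 mm high, so a foot is on the rim. I'll lift slightly and look.

Call:
{"method": "apply_moves", "body": {"steps": [[0,0,-0.025,0,-1],[0,0,0,0,-1],[0,0,0,0,-1]]}}

```text
time_s: 79.3
tcp_pos: [0.4805, 0.3495, 0.2679]
orientation: [-3.14, -0.0, 2.218]
wrist_force: [-1.4, -0.6, -1.9]
finger_gap: 0.0634
grasp_force: 50.7
```

Run:
```python
from h import *
g=lambda i,f:cv2.resize(np.clip(i.astype(float)*1.8,0,255).astype(np.uint8)[...,::-1],None,fx=f,fy=f,interpolation=cv2.INTER_CUBIC)
T=grab_frame("top");S=grab_frame("side");cv2.imwrite("pics/s2top.png",T[...,::-1]);cv2.imwrite("pics/s2side.png",S[...,::-1])
a=g(T[200:330,70:230],2.4);b=g(S[50:220,195:310],3.5);H=max(a.shape[0],b.shape[0]);p=lambda i:np.pad(i,((0,H-i.shape[0]),(0,0),(0,0)))
cv2.imwrite("pics/s2.png",np.hstack([p(a),p(b)])[:600,:800]);print(state()["tcp_pos"])
```

```text
[0.48047474 0.34954962 0.26792077]
```

View pics/s2.png

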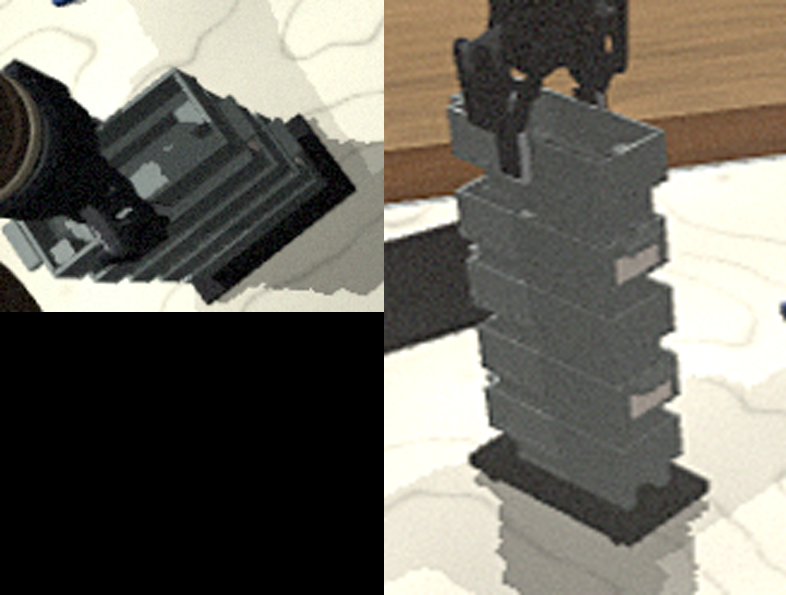

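Run:
```python
from h import *
q=lambda X,Y:((X-384+.5)/3.5-.5+195,(Y+.5)/3.5-.5+50)
Z=[.3053,.242,.188,.134,.08]
L=[(451,105),(461,190),(469,262),(482,330),(489,392)];R=[(667,128),(666,214),(672,284),(678,352),(681,415)]
u=np.array([np.cos(np.radians(127)),np.sin(np.radians(127))]);v=np.array([-u[1],u[0]])
for z,l,r in zip(Z,L,R):
    m=np.array([cast("side",q(*l),z)[0],cast("side",q(*r),z)[0]])-[.4805,.3487]
    print(z,"L u,v",(m[0]@u).round(4),(m[0]@v).round(4),"R",(m[1]@u).round(4),(m[1]@v).round(4))
# top view: far right corner (upper) and tab-side
q2=lambda X,Y:((X+.5)/2.4-.5+70,(Y+.5)/2.4-.5+200)
for n,p,z in(("L4 top",(176,69),.3053),("L4 right",(239,151),.3053),("L3 right",(275,162),.242),("L4 low",(58,279),.3053)):
    d=cast("top",q2(*p),z)[0]-[.4805,.3487];print(n,(d@u).round(4),(d@v).round(4))
```

```text
0.3053 L u,v 0.0677 0.0267 R -0.0713 -0.0365
0.242 L u,v 0.0692 0.0268 R -0.0672 -0.0348
0.188 L u,v 0.0668 0.0305 R -0.0683 -0.0353
0.134 L u,v 0.0621 0.031 R -0.071 -0.0345
0.08 L u,v 0.0635 0.0312 R -0.0704 -0.0342
L4 top -0.0727 -0.0283
L4 right -0.0749 0.0425
L3 right -0.0782 0.0443
L4 low 0.067 0.0355
```

By the side view L4 is about 3 mm short along the base's +x (tool +x) relative to L3. Shifting and lowering again.

Call:
{"method": "apply_moves", "body": {"steps": [[0.01,-0.003,0,0,-1],[0,0,0,0,-1],[0,0,0.012,0,-1],[0,0,0.012,0,-1],[0,0,0,0,-1],[0,0,0,0,-1]]}}

```text
time_s: 80.15
tcp_pos: [0.4783, 0.3516, 0.2615]
orientation: [-3.142, -0.0, 2.218]
wrist_force: [-0.2, 0.8, -0.8]
finger_gap: 0.0635
grasp_force: 50.7
```

Call:
{"method": "apply_moves", "body": {"steps": [[0,0,0.006,0,-1],[0,0,0,0,-1],[0,0,0,0,-1]]}}

```text
time_s: 80.53
tcp_pos: [0.4783, 0.3516, 0.2598]
orientation: [3.142, -0.0, 2.218]
wrist_force: [-0.5, 0.3, -1.6]
finger_gap: 0.0635
grasp_force: 50.7
```

It drops past the rim freely.

Call:
{"method": "apply_moves", "body": {"steps": [[0,0,0.006,0,-1],[0,0,0,0,-1],[0,0,0,0,-1]]}}

```text
time_s: 80.9
tcp_pos: [0.4787, 0.3519, 0.2587]
orientation: [3.14, 0.0, 2.218]
wrist_force: [-1.4, -0.4, 1.4]
finger_gap: 0.0636
grasp_force: 50.9
```

Call:
{"method": "apply_moves", "body": {"steps": [[0,0,0.002,0,-1],[0,0,0,0,0.3],[0,0,0,0,1],[0,0,0,0,1],[0,0,-0.1,0,1],[0,0,-0.15,0,1],[0,0,-0.12,0,1],[0,0,0,0,1]]}}

```text
time_s: 81.9
tcp_pos: [0.4799, 0.3527, 0.3723]
orientation: [3.134, 0.001, 2.218]
wrist_force: [-1.1, -0.5, 0.8]
finger_gap: 0.0858
grasp_force: 0.0
```

Call:
{"method": "apply_moves", "body": {"steps": [[-0.15,0,0,0,1],[-0.15,0,0,0,1],[-0.15,0,0,0,1],[-0.15,0,0,0,1],[-0.15,0,0,0,1],[0,0,0,0,1],[0,0,0,0,1],[0,0,0,0,1]]}}

```text
time_s: 82.9
tcp_pos: [0.613, 0.1732, 0.3677]
orientation: [-3.141, -0.001, 2.219]
wrist_force: [-0.6, 0.4, -0.1]
finger_gap: 0.0856
grasp_force: 0.0
```

Run:
```python
from h import *
S=grab_frame("side")[...,::-1];T=grab_frame("top")[...,::-1]
g=lambda i,f:cv2.resize(np.clip(i.astype(float)*1.5,0,255).astype(np.uint8),None,fx=f,fy=f,interpolation=cv2.INTER_CUBIC)
a=g(S[50:220,195:310],2.9);b=g(T[130:350,70:560],.9);H=max(a.shape[0],b.shape[0]);p=lambda i:np.pad(i,((0,H-i.shape[0]),(0,0),(0,0)))
cv2.imwrite("pics/end.png",np.hstack([p(a),p(b)])[:600,:800])
```

```text
(no output)
```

View pics/end.png

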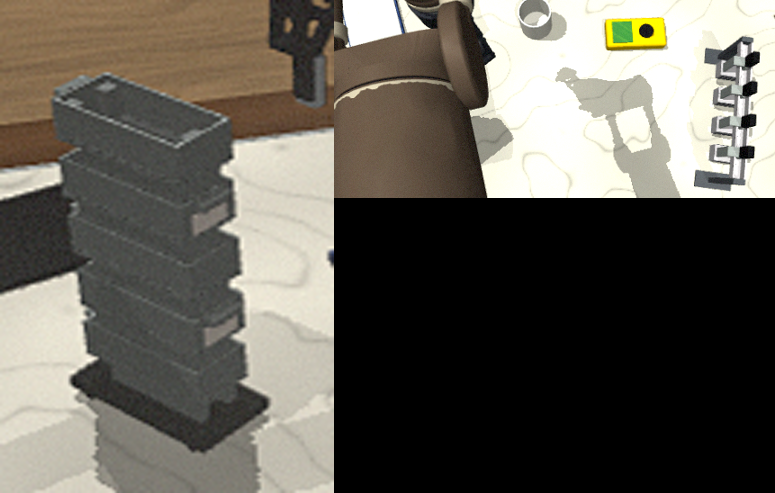

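The stack is straight: five evenly spaced rims with alternating tabs (the top tab at (70,88), two visible at (210,215) and (222,325)). All four modules hang, and the mug and meter haven't moved.

```bash
python3 -c "
from plant import job
print(job.sign_off())"
```

```text
the job is handed in; nothing more can be done
None
```

I signed the job off at about 83 s with all four modules hanging in the rail and all four totes stacked with alternating tabs on the dolly's tote; the final pictures show the stack straight and the mug and multimeter in place, but sign-off returned no verdict.

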